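Load the UV steriliser and test its safety switch

TASK

Pull the steriliser's drawer out, put every lavender pill box on the tiles, lids up, flat into a pocket of its own in the drawer and push the drawer fully shut. Then test the safety switch: press its test button all the way down so that the lever drops, and lift the lever all the way back up so that it stays up. Leave the other things where they are.

Things in the scene. Friction and masses are not known exactly. Their poses are not given: they have to be found in the camera images.
- pillbox0: lavender plastic weekly pill box with seven small lids, 140 (x) x 44 (y) x 30 mm (z), all alike, two or three of them present; origin at the centre of the underside, x along its length, z up through its lids; it may go in either way round
- pillbox1: lavender plastic weekly pill box with seven small lids, 140 (x) x 44 (y) x 30 mm (z), all alike, two or three of them present; origin at the centre of the underside, x along its length, z up through its lids; it may go in either way round
- pillbox2: lavender plastic weekly pill box with seven small lids, 140 (x) x 44 (y) x 30 mm (z), all alike, two or three of them present; origin at the centre of the underside, x along its length, z up through its lids; it may go in either way round
- steriliser: white UV steriliser, fixed: 190 deep (x) x 250 wide (y) x 98 mm high; origin at the lower edge of the middle of its front face, x points from the front into the steriliser. Its drawer slides out along -x. The drawer's opening is 57 mm high, so that a box not seated in its pocket catches on it
- tray (a joint): how far the drawer is pushed in (m): 0 pulled right out (it stops 5 mm beyond), 0.165 fully shut; shut or nearly shut at the start. Stiff, slides with 2.5 N, stays where it is left. With the drawer right out the far end of the pockets is 10 mm in front of the steriliser's front face
- pocket0 (a point): centre of the floor of a drawer pocket (right one as seen from the robot), moves with the drawer; x along the pocket's length, z up. The pocket is 145 (x) x 49 mm (y) and 12 mm deep, its floor 18 mm above the tiles; pockets lie 72 mm apart along y. The drawer's front panel (12 mm thick, its outer face 94.5 mm from this point towards -x) rises to 64 mm above the tiles; any box fits any pocket
- pocket1 (a point): centre of the floor of a drawer pocket (middle one as seen from the robot), moves with the drawer; x along the pocket's length, z up. The pocket is 145 (x) x 49 mm (y) and 12 mm deep, its floor 18 mm above the tiles; pockets lie 72 mm apart along y. The drawer's front panel (12 mm thick, its outer face 94.5 mm from this point towards -x) rises to 64 mm above the tiles; any box fits any pocket
- pocket2 (a point): centre of the floor of a drawer pocket (left one as seen from the robot), moves with the drawer; x along the pocket's length, z up. The pocket is 145 (x) x 49 mm (y) and 12 mm deep, its floor 18 mm above the tiles; pockets lie 72 mm apart along y. The drawer's front panel (12 mm thick, its outer face 94.5 mm from this point towards -x) rises to 64 mm above the tiles; any box fits any pocket
- tray_handle (a point): middle of the drawer's steel bar handle, 52 mm above the tiles: bar 10 mm thick, 110 mm long along the steriliser's y, its centre 43 mm in front of the front panel; moves with the drawer
- rcd: white residual-current safety switch, fixed: housing 90 (x) x 170 (y) x 50 mm (z); origin at the centre of its underside; its front, where the dropped lever points, faces its own -x. Test button on its +y half, lever on its -y half, 80 mm apart
- button_top (a point): centre of the top of the round grey test button (34 mm across), 12 mm above the housing's top when not pressed
- button (a joint): how far the test button is pressed (m): 0 free, 0.008 all the way down (about 5 N); sprung. The lever trips at about 0.004
- lever (a joint): angle of the black lever (rad): 0 all the way up, where it leans back 0.25 rad past upright and rests by its own weight; 1.43 dropped, pointing to the housing's -x and 22 degrees up. It is loose and falls to whichever side of upright it leans
- lever_grip (a point): point on the lever's axis in the middle of its grip block, 78 mm from the hinge; the block is 18 mm wide (y of the housing), 13 mm thick, 30 mm long
- lever_hinge (a point): the lever's hinge, 38 mm above the tiles; the hinge axis runs along the housing's y
- tumblers: ceramic stand with two tumblers and toothbrushes, fixed, 90 x 150 mm, 160 mm high
- tweezer: chrome tweezer, 110 mm long, lying flat, not part of the job; origin at its underside
- tube: frosted plastic tube with a white cap, 140 mm long, 22 mm high, lying flat, not part of the job; origin at its underside
- covercase: blue silicone ear thermometer cover case, 85 x 60 x 40 mm, not part of the job; origin at its underside
- tin: round aluminium tin, 72 mm across, 26 mm high, not part of the job; origin at its underside
- jar: glass jar with a metal cap, 68 mm across, 85 mm high, not part of the job; origin at its underside
Mind the look-alikes: they are no part of the job. What is shaped like the pillbox2 but brown or green is not meant.

How it is judged:
By the outcome, as a careful person would: the job done as asked, in the order asked, and still so for the second after the job is handed in, with the robot touching nothing.
Of pillbox0, pillbox1, pillbox2 only 2 to 3 are there at a start; the rules pass over those that are not, and their reading is None.
At some moment in a run one of pillbox0, pillbox1, pillbox2 may be knocked a few centimetres aside while the robot is not near it.
Once in a run the grip may slacken for a moment while it holds something.
It also fails if it takes over 210 s, if anything falls off the work surface, if the arm or the gripper's body presses on something with over 40 N, if the wrist force passes 120 N, or if a joint passes its speed limit or range.

ROBOT

A 6-joint arm with a two-finger parallel gripper is mounted at the origin on the work surface. World frame = base frame: x ahead of the robot, y to its left, z up, the work surface at z = 0. Lengths are in m, angles in rad, forces in N, time in s.
With the tool pointing down it reaches from about 0.4 to 0.825 m from the base axis. Payload 7 kg.
Tool frame: the origin (TCP) lies at the very end of the fingers, on their centre line; the grasp point (between the pads) lies 19 mm behind it; z points along the fingers, y is the line along which they close (so a half turn about z gives the same grasp; the last joint's range is limited). The gripper opens to 88 mm and grips with 3 to 60 N. Pads are 19 mm wide; open, the fingers measure 130 mm over their backs; the gripper's body (78 mm by 193 mm) begins 47 mm behind the grasp point.
Start: joints at [1.579, 0.359, 0.012, 0, -1.224, -0.288], TCP at [0.186, 0.649, 0.227] pointing down, gripper open.
Joint ranges: [-3.07, 3.07], [-1.43, 2.12], [-1.02, 1.25], [-3.03, 1.67], [-3.05, -0], [-3.03, 3.03]. Speed limits (rad/s): [2.39, 2.39, 3.01, 3.14, 3.14, 3.14].

INTERFACE

Orientations are given as [roll, pitch, yaw] about the fixed x, y, z axes, in that order (R = Rz(yaw) Ry(pitch) Rx(roll)).
In Python, from station import * gives the robot as it stands.
- The arm moves only by the tool servo_tool, never from a script. Its argument "moves" is a list of rows, each an object of numbers: "jaw": the opening, from 0 (shut) to 1 (fully open); "dx", "dy", "dz": the shift along the world's x, y, z in m; "roll": the turn about the world's z in degrees. A call has exactly 10 rows; each row shifts and turns the commanded pose from where the row before left it; what a row does not reach is not made up. A row lasts 1/8 s, in which the tool goes at most 62.5 mm and 10.7 degrees, less where a joint would pass 70% of its speed; a pose out of reach is approached as far as the arm can. A call with a gripper value outside its range is refused whole. The fingers move at their own pace and stop on an object; "newtons" is the grip in N (left out, the last holds). Time passes only in rows, so rows that do not move let the fingers close, or fill a call up. It gives the time, the measured TCP pose, the force, the opening and the grip force at its end, in the units of the state.
- get_state(): the state, without advancing time (a new reading comes with each control period).
- grab_frame(name): name is "side" or "top"; returns (picture, depth): 420x560x3 uint8, red, green, blue; 420x560 float32, m along the optical axis (not along the pixel's ray), 0 where there is no reading.
- calibration(name): a dict with "intrinsics" (3x3 intrinsics, pixels), "k1" (the pictures are not rectified: a ray, as slopes to the right and down, at radius r is drawn at 1 + k1 r^2 times it, then the intrinsics apply), "R" (3x3) and "t" (3): a world point X has camera coordinates R X + t. Camera axes: x right, y down, z forward; pixel columns grow to the right and rows downward; lengths in m; the calibration is good to about 2 mm. A picture is of the moment at which its call begins. calibration takes no time and is no camera call.
- job_done(): hands the job in; it is judged then, once.
The state is a dict: "t": time; "q": joint angles; "qd": joint speeds; "joint_efforts": joint torques, N m; "eef_pos": TCP position; "ee_rot": TCP orientation; "force": force on the tool from outside, world axes, zero at the start; "moment": the same for the moment, N m; "width": finger opening in m; "gripper_force": force on a finger pad.
Only numpy, scipy, OpenCV 4.12 (cv2) and the standard library are available. Lean on these libraries where they do the work, as an engineer would, in place of code of your own. Each camera call takes 0.05 s, during which the arm holds its last target. There are 200 camera calls.

## Working session

There is one attempt and no reset: what is moved stays moved. The work goes in short steps, Python scripts to look and compute and a tool call to move; the robot and the scene stay as the last step left them, time stands still between calls to the robot, and variables do not carry over. Pictures are saved under pics/ and viewed, at most 14 in all, crops included, and the job is handed in when it is done.

Besides the shell and the picture viewer there is one more tool, called after "Emit:" in YAML: its name, and indented under it one key for each argument. servo_tool: Moves the arm, as the interface text tells. Its arguments: {"type":"object","properties":{"moves":{"type":"array","items":{"type":"object","properties":{"jaw":{"type":"number"},"dx":{"type":"number"},"dy":{"type":"number"},"dz":{"type":"number"},"roll":{"type":"number"}}}},"newtons":{"type":"number"}},"required":["moves"]}

```bash
mkdir -p pics; cat > h.py <<'E'
from station import *
import numpy as np, cv2
def cal(n):
    c=calibration(n); return np.array(c["intrinsics"]),c["k1"],np.array(c["R"]),np.array(c["t"])
def cloud(n,depth):
    "world xyz per pixel from depth"
    K,k1,R,t=cal(n); h,w=depth.shape
    u,v=np.meshgrid(np.arange(w),np.arange(h))
    p=und(n,np.stack([u,v],-1).reshape(-1,2).astype(float))
    X=np.c_[p,np.ones(len(p))]*depth.reshape(-1,1)
    return ((X-t)@R).reshape(h,w,3)
def und(n,uv):
    K,k1,R,t=cal(n)
    return cv2.undistortPoints(np.asarray(uv,float).reshape(-1,1,2),K,np.array([k1,0,0,0.])).reshape(-1,2)
def ray(n,uv,z):
    K,k1,R,t=cal(n); d=np.c_[und(n,uv),np.ones(len(np.atleast_2d(uv)))]@R; c=-R.T@t
    return c+d*((z-c[2])/d[:,2])[:,None]
def proj(n,X):
    K,k1,R,t=cal(n); return cv2.projectPoints(np.asarray(X,float).reshape(-1,1,3),cv2.Rodrigues(R)[0],t,K,np.array([k1,0,0,0.]))[0].reshape(-1,2)
def save(n,name):
    im,d=grab_frame(n); cv2.imwrite(f"pics/{name}.png",im[:,:,::-1]); np.savez(f"pics/{name}.npz",im=im,d=d); return im,d
E
python3 - <<'E'
from h import *
for n in("top","side"):
    im,d=save(n,n+"0"); K,k1,R,t=cal(n); print(n,K[0,0],k1,-R.T@t,R[2])
print(get_state())
E
```

```text
top 437.5376282428982 0.0038027585460629755 [0.34780888 0.00370931 1.11076698] [ 0.15080726 -0.01786788 -0.98840169]
side 498.07425924762265 0.051421362173910946 [ 0.02062789 -1.02826908  1.1782329 ] [ 0.30437551  0.66209445 -0.68482588]
{'t': 0.1, 'q': array([ 1.57910196e+00,  3.59301663e-01,  1.11517629e-02, -2.87405701e-04,
       -1.22409962e+00, -2.88115537e-01]), 'qd': array([-0.00039732, -0.0013923 ,  0.00128444,  0.00174485, -0.00010896,
       -0.00079142]), 'joint_efforts': array([-1.32663590e-03, -5.84159410e+01,  2.93752974e+01,  7.01541871e+00,
        1.01934996e-02, -5.01192790e-05]), 'eef_pos': array([0.18631956, 0.64832316, 0.22572954]), 'ee_rot': array([ 3.14012258e+00, -1.53896467e-04, -2.79907647e-01]), 'force': array([ 0.41653499, -0.24282113, -0.21875555]), 'moment': array([-0.01663169, -0.02782744, -0.02497961]), 'gripper_force': 0.0, 'width': 0.08745921249751726}
```

View pics/top0.png

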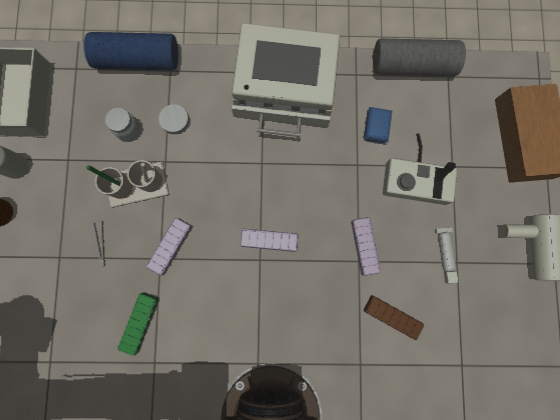

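View pics/side0.png

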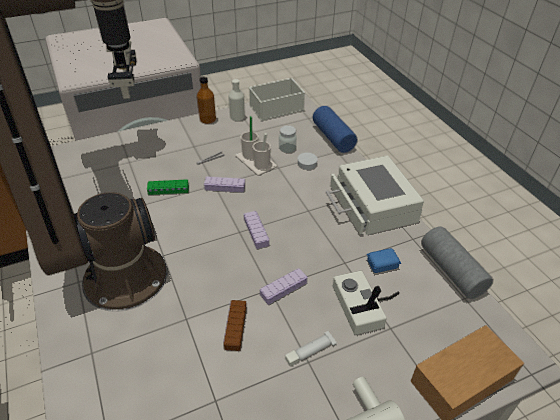

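The top view shows three lavender boxes at (169,246), (269,240) and (366,246). The green one at (137,323) and the brown one at (394,317) have the same shape but the wrong colour. The steriliser is at (287,75) with its handle at (279,130). The RCD is at (420,181), with the button at (406,181) and the lever at (442,180).

```bash
cat >> h.py <<'E'
def boxes(im,d,n="top",area=250):
    hsv=cv2.cvtColor(im,cv2.COLOR_RGB2HSV)
    m=cv2.inRange(hsv,(118,22,80),(160,120,255)); m=cv2.morphologyEx(m,cv2.MORPH_CLOSE,np.ones((5,5)))
    cs,_=cv2.findContours(m,cv2.RETR_EXTERNAL,cv2.CHAIN_APPROX_NONE); P=cloud(n,d); out=[]
    for c in cs:
        if cv2.contourArea(c)<area: continue
        k=np.zeros(m.shape,np.uint8); cv2.drawContours(k,[c],-1,1,-1)
        p=P[(k>0)&(d>0)]; zt=np.percentile(p[:,2],70); p=p[abs(p[:,2]-zt)<.008]
        (cx,cy),(w,h),a=cv2.minAreaRect((p[:,:2]*1000).astype(np.float32))
        if w<h: a-=90
        uv=c.reshape(-1,2).mean(0)
        out.append((uv.round(),[round(cx/1000,4),round(cy/1000,4),round(float(zt),4)],(round(w),round(h)),round((a+90)%180-90,1)))
    return out
E
python3 - <<'E'
from h import *
z=np.load("pics/top0.npz");im,d=z["im"],z["d"]
for b in boxes(im,d): print(b)
zs=np.load("pics/side0.npz")
for b in boxes(zs["im"],zs["d"],"side"): print("side",b)
P=cloud("top",d)
hsv=cv2.cvtColor(im,cv2.COLOR_RGB2HSV)
def rect(sel,name):
    p=P[sel]; r=cv2.minAreaRect((p[:,:2]*1000).astype(np.float32)); print(name,len(p),np.round(r[0],1),np.round(r[1],1),round(r[2],1),"z",np.percentile(p[:,2],[5,50,95]).round(4))
def win(u0,u1,v0,v1):
    s=np.zeros(d.shape,bool); s[v0:v1,u0:u1]=1; return s&(d>0)
Z=P[...,2]
rect(win(220,350,15,110)&(Z>.09)&(Z<.106),"ster top")
rect(win(220,350,95,150)&(Z>.045)&(Z<.075),"handle+panel")
rect(win(250,310,116,140)&(Z>.045)&(Z<.075),"handle")
rect(win(380,462,150,210)&(Z>.044)&(Z<.054),"rcd top")
rect(win(394,418,168,194)&(Z>.0575)&(Z<.066),"button")
rect(win(428,462,155,205)&(Z>.07),"lever hi")
s=win(428,462,155,205)&(Z>.07); vs,us=np.nonzero(s)
i=np.argsort(-P[s][:,2])[:200]; print(np.c_[us,vs][i][::12].tolist(),P[s][i][::12].round(3).tolist())
a=im[100:230,360:500]; b=im[90:150,215:345]
c=np.vstack([cv2.resize(a[:, :,::-1],(700,650))[:330], cv2.resize(b[:,:,::-1],(700,270))]); cv2.imwrite("pics/c1.png",cv2.resize(c,(700,600)))
tl=np.hstack([cv2.resize(im[205:285,u:u+80,::-1],(260,260)) for u in(130,230,326)]); cv2.imwrite("pics/c2.png",tl)
E
```

```text
(array([263., 239.]), [0.4207, 0.0104, 0.0316], (138, 45), 85.5)
(array([366., 246.]), [0.4087, -0.2304, 0.0315], (138, 44), 10.2)
(array([168., 246.]), [0.4013, 0.2572, 0.032], (45, 138), -27.8)
side (array([283., 286.]), [0.4077, -0.2354, 0.0325], (139, 47), 9.8)
side (array([256., 229.]), [0.4193, 0.007, 0.032], (143, 43), 85.3)
side (array([224., 184.]), [0.4008, 0.2517, 0.031], (52, 140), -28.4)
ster top 7295 [850.1 -25.4] [250.3 191.1] 84.5 z [0.0945 0.0981 0.1014]
handle+panel 1138 [721.8 -12.7] [249.7  79.2] 84.5 z [0.0488 0.0613 0.071 ]
handle 345 [705.9 -20.2] [129.1  51.5] 86.6 z [0.0486 0.0555 0.0618]
rcd top 2033 [ 573.5 -367.7] [169.9  90.3] 81.8 z [0.0461 0.0497 0.0529]
button 138 [ 567.5 -326.5] [30.9 31. ] 73.1 z [0.0586 0.0618 0.0652]
lever hi 131 [ 587.3 -409.7] [18.2 22.9] 74.7 z [0.0769 0.1112 0.1288]
[[454, 165], [449, 164], [453, 166], [451, 166], [447, 165], [447, 169], [445, 169], [445, 171], [443, 170], [447, 174], [444, 176]] [[0.591, -0.415, 0.132], [0.595, -0.405, 0.127], [0.59, -0.415, 0.125], [0.591, -0.411, 0.124], [0.594, -0.403, 0.12], [0.586, -0.405, 0.114], [0.587, -0.403, 0.109], [0.583, -0.405, 0.103], [0.588, -0.404, 0.093], [0.58, -0.416, 0.085], [0.577, -0.412, 0.078]]
```

View pics/c1.png

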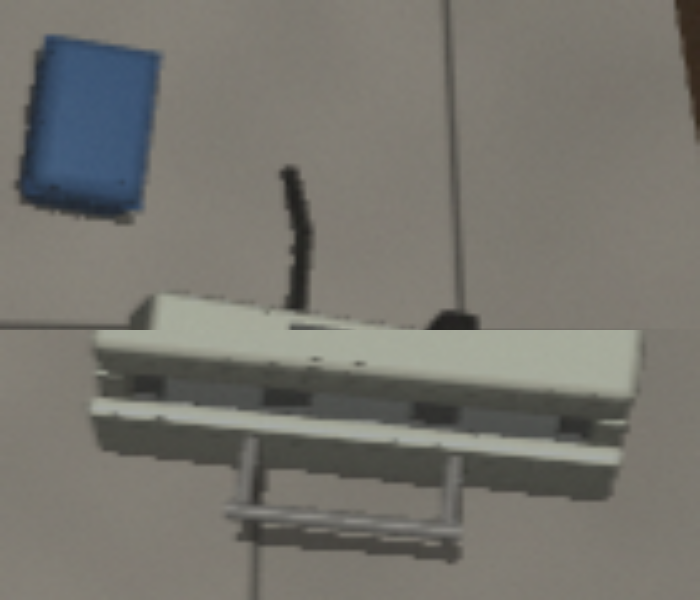

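View pics/c2.png

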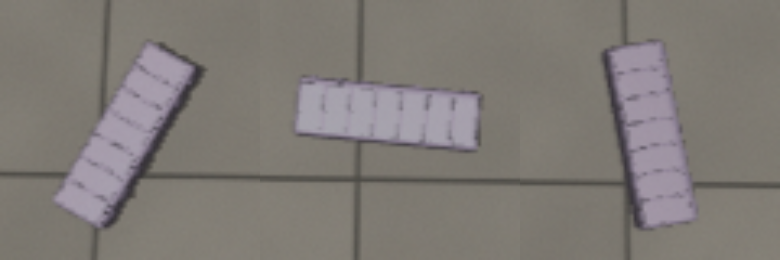

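All three lavender boxes show seven lids up. The steriliser's yaw is about -5.5°, with its front centre at (0.755, -0.016), and the handle bar is near (0.687, -0.010). The RCD's yaw is about -8.2°. I'll hook the bar from behind with closed fingers.

Emit:
servo_tool:
  moves:
    - {"dx": 0.035, "dy": -0.044, "roll": 1, "jaw": 0}
    - {"dx": 0.035, "dy": -0.044, "roll": 1, "jaw": 0}
    - {"dx": 0.035, "dy": -0.044, "roll": 1, "jaw": 0}
    - {"dx": 0.035, "dy": -0.044, "roll": 1, "jaw": 0}
    - {"dx": 0.035, "dy": -0.044, "roll": 1, "jaw": 0}
    - {"dx": 0.035, "dy": -0.044, "roll": 1, "jaw": 0}
    - {"dx": 0.035, "dy": -0.044, "roll": 1, "jaw": 0}
    - {"dx": 0.035, "dy": -0.044, "roll": 1, "jaw": 0}
    - {"dx": 0.035, "dy": -0.044, "roll": 1, "jaw": 0}
    - {"dx": 0.035, "dy": -0.044, "roll": 1.5, "jaw": 0}
  newtons: 20

```text
$.moves[0]: bad value
```

Emit:
servo_tool:
  moves:
    - {"dx": 0.035, "dy": -0.044, "jaw": 0}
    - {"dx": 0.035, "dy": -0.044, "jaw": 0}
    - {"dx": 0.035, "dy": -0.044, "jaw": 0}
    - {"dx": 0.035, "dy": -0.044, "jaw": 0}
    - {"dx": 0.033, "dy": -0.044, "jaw": 0}
    - {"dz": -0.04, "jaw": 0}
    - {"dz": -0.04, "jaw": 0}
    - {"dz": -0.02, "jaw": 0}
    - {"jaw": 0}
    - {"jaw": 0}

```text
$.moves[0]: bad value
```

```bash
python3 - <<'E'
from h import *
im,d=save("top","t1"); im2,d2=save("side","s1")
a=cv2.resize(im[60:180,200:360,::-1],(560,420)); b=cv2.resize(im2[140:260,280:440,::-1],(560,420))
cv2.imwrite("pics/c3.png",cv2.resize(np.vstack([a,b]),(400,600)))
s=get_state(); print(s["t"],s["eef_pos"],s["ee_rot"],s["width"])
P=cloud("side",d2); x=np.array([.9954,-.0958]); y=np.array([.0958,.9954]); o=np.array([.7555,-.0163])
l=(P[...,:2]-o)@x; w=(P[...,:2]-o)@y
for lo in range(-90,10,4):
    m=(d2>0)&(l*1000>lo)&(l*1000<lo+4)&(abs(w)<.125)&(P[...,2]>.04)&(P[...,2]<.07); 
    if m.any(): print(lo,m.sum(),P[m][:,2].mean().round(3),w[m].min().round(3),w[m].max().round(3))
E
```

```text
0.2 [0.18634872 0.6484604  0.2259747 ] [ 3.14056588e+00 -1.28383263e-04 -2.79840707e-01] 0.0876607906533803
-74 30 0.056 -0.057 0.048
-70 35 0.056 -0.06 0.058
-66 16 0.056 -0.058 0.052
-62 5 0.055 -0.054 0.029
-58 7 0.054 -0.047 0.051
-54 7 0.056 -0.053 0.046
-50 3 0.055 -0.054 -0.05
-46 4 0.053 -0.05 0.046
-42 6 0.054 -0.048 0.048
-38 7 0.052 -0.055 0.05
-34 5 0.056 -0.056 0.046
-30 22 0.056 -0.12 0.089
-26 176 0.054 -0.125 0.122
-22 85 0.061 -0.124 0.123
-18 55 0.063 -0.125 0.125
-14 17 0.062 -0.111 0.119
-2 30 0.064 -0.124 0.11
2 50 0.061 -0.124 0.121
6 7 0.052 -0.125 0.112
```

View pics/c3.png

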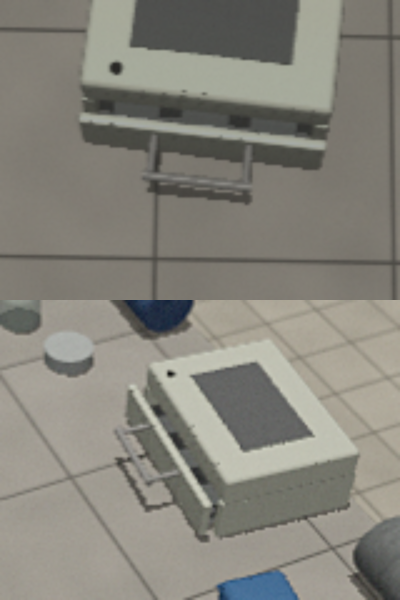

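The arm hasn't moved; the calls were refused. The pictures agree with the earlier readings: bar at local x ≈ -69 mm and panel at ≈ -26 mm. I'll resend with every key in every row.

Emit:
servo_tool:
  moves:
    - {"dx": 0.035, "dy": -0.044, "dz": 0, "roll": 1, "jaw": 0}
    - {"dx": 0.035, "dy": -0.044, "dz": 0, "roll": 1, "jaw": 0}
    - {"dx": 0.035, "dy": -0.044, "dz": 0, "roll": 1, "jaw": 0}
    - {"dx": 0.035, "dy": -0.044, "dz": 0, "roll": 1, "jaw": 0}
    - {"dx": 0.035, "dy": -0.044, "dz": 0, "roll": 1, "jaw": 0}
    - {"dx": 0.035, "dy": -0.044, "dz": 0, "roll": 1, "jaw": 0}
    - {"dx": 0.035, "dy": -0.044, "dz": 0, "roll": 1, "jaw": 0}
    - {"dx": 0.035, "dy": -0.044, "dz": 0, "roll": 1, "jaw": 0}
    - {"dx": 0.035, "dy": -0.044, "dz": 0, "roll": 1, "jaw": 0}
    - {"dx": 0.035, "dy": -0.044, "dz": 0, "roll": 1.5, "jaw": 0}
  newtons: 20

```text
t: 1.45
eef_pos: [0.5373, 0.2072, 0.2267]
ee_rot: [-3.141, -0.0, -0.096]
force: [0.3, 0.6, -0.6]
width: 0.0007
gripper_force: 0.0
```

Emit:
servo_tool:
  moves:
    - {"dx": 0.035, "dy": -0.044, "dz": 0, "roll": 0, "jaw": 0}
    - {"dx": 0.035, "dy": -0.044, "dz": 0, "roll": 0, "jaw": 0}
    - {"dx": 0.035, "dy": -0.044, "dz": 0, "roll": 0, "jaw": 0}
    - {"dx": 0.035, "dy": -0.044, "dz": 0, "roll": 0, "jaw": 0}
    - {"dx": 0.0325, "dy": -0.043, "dz": 0, "roll": 0, "jaw": 0}
    - {"dx": 0, "dy": 0, "dz": -0.05, "roll": 0, "jaw": 0}
    - {"dx": 0, "dy": 0, "dz": -0.05, "roll": 0, "jaw": 0}
    - {"dx": 0, "dy": 0, "dz": -0.04, "roll": 0, "jaw": 0}
    - {"dx": 0, "dy": 0, "dz": -0.015, "roll": 0, "jaw": 0}
    - {"dx": 0, "dy": 0, "dz": -0.015, "roll": 0, "jaw": 0}

```text
t: 2.7
eef_pos: [0.7097, -0.0102, 0.0569]
ee_rot: [3.142, -0.001, -0.096]
force: [-0.1, -0.5, 0.7]
width: 0.0007
gripper_force: 0.0
```

Emit:
servo_tool:
  moves:
    - {"dx": 0, "dy": 0, "dz": -0.014, "roll": 0, "jaw": 0}
    - {"dx": -0.01, "dy": 0.001, "dz": 0, "roll": 0, "jaw": 0}
    - {"dx": -0.02, "dy": 0.002, "dz": 0, "roll": 0, "jaw": 0}
    - {"dx": -0.02, "dy": 0.002, "dz": 0, "roll": 0, "jaw": 0}
    - {"dx": -0.02, "dy": 0.002, "dz": 0, "roll": 0, "jaw": 0}
    - {"dx": -0.02, "dy": 0.002, "dz": 0, "roll": 0, "jaw": 0}
    - {"dx": -0.02, "dy": 0.002, "dz": 0, "roll": 0, "jaw": 0}
    - {"dx": -0.02, "dy": 0.002, "dz": 0, "roll": 0, "jaw": 0}
    - {"dx": -0.015, "dy": 0.001, "dz": 0, "roll": 0, "jaw": 0}
    - {"dx": -0.01, "dy": 0.001, "dz": 0, "roll": 0, "jaw": 0}

```text
t: 3.95
eef_pos: [0.5545, 0.0053, 0.0439]
ee_rot: [-3.141, -0.003, -0.096]
force: [3.8, 1.0, 1.8]
width: 0.0009
gripper_force: 1.6
```

Emit:
servo_tool:
  moves:
    - {"dx": -0.003, "dy": 0, "dz": 0, "roll": 0, "jaw": 0}
    - {"dx": -0.002, "dy": 0.001, "dz": 0, "roll": 0, "jaw": 0}
    - {"dx": -0.002, "dy": 0, "dz": 0, "roll": 0, "jaw": 0}
    - {"dx": -0.002, "dy": 0, "dz": 0, "roll": 0, "jaw": 0}
    - {"dx": 0, "dy": 0, "dz": 0, "roll": 0, "jaw": 0}
    - {"dx": 0.004, "dy": 0, "dz": 0, "roll": 0, "jaw": 0}
    - {"dx": 0, "dy": 0, "dz": 0.02, "roll": 0, "jaw": 0}
    - {"dx": 0, "dy": 0, "dz": 0.05, "roll": 0, "jaw": 0}
    - {"dx": 0, "dy": 0, "dz": 0.05, "roll": 0, "jaw": 0}
    - {"dx": -0.04, "dy": 0, "dz": 0.03, "roll": 0, "jaw": 0}

```text
t: 5.2
eef_pos: [0.5097, 0.0058, 0.1938]
ee_rot: [3.141, 0.0, -0.097]
force: [-0.8, 0.3, -0.1]
width: 0.0004
gripper_force: 0.0
```

Emit:
servo_tool:
  moves:
    - {"dx": -0.015, "dy": 0.035, "dz": 0, "roll": -3, "jaw": 0.75}
    - {"dx": -0.015, "dy": 0.035, "dz": 0, "roll": -3, "jaw": 0.75}
    - {"dx": -0.015, "dy": 0.035, "dz": 0, "roll": -3, "jaw": 0.75}
    - {"dx": -0.015, "dy": 0.035, "dz": 0, "roll": -3, "jaw": 0.75}
    - {"dx": -0.015, "dy": 0.035, "dz": 0, "roll": -3, "jaw": 0.75}
    - {"dx": -0.015, "dy": 0.035, "dz": 0, "roll": -3, "jaw": 0.75}
    - {"dx": -0.015, "dy": 0.035, "dz": 0, "roll": -4.3, "jaw": 0.75}
    - {"dx": -0.003, "dy": 0.006, "dz": 0, "roll": 0, "jaw": 0.75}
    - {"dx": 0, "dy": 0, "dz": 0, "roll": 0, "jaw": 0.75}
    - {"dx": 0, "dy": 0, "dz": 0, "roll": 0, "jaw": 0.75}

```text
t: 6.45
eef_pos: [0.4009, 0.2557, 0.1922]
ee_rot: [3.14, 0.0, -0.486]
force: [-0.4, -1.1, -0.7]
width: 0.0656
gripper_force: 0.0
```

```bash
python3 - <<'E'
from h import *
im,d=save("top","t2"); im2,d2=save("side","s2")
a=cv2.resize(im[60:300,130:450,::-1],(560,420)); b=cv2.resize(im2[140:320,180:420,::-1],(560,420))
cv2.imwrite("pics/c4.png",cv2.resize(np.vstack([a,b]),(400,600)))
s=get_state(); print(s["t"],s["eef_pos"],s["ee_rot"],s["width"],s["q"])
for n,i,dd in(("top",im,d),("side",im2,d2)):
  for b in boxes(i,dd,n): print(n,b)
  P=cloud(n,dd); x=np.array([.9954,-.0958]); y=np.array([.0958,.9954]); o=np.array([.7555,-.0163])
  l=(P[...,:2]-o)@x; w=(P[...,:2]-o)@y; Z=P[...,2]; ok=dd>0
  g=(np.arange(-.235,.005,.005))
  print(n); 
  # profiles: along y at mid-drawer; along x at pocket centre (median z in 3mm bins)
  for lab,c,rng,mm in(("y",w,np.arange(-.126,.127,.003),(abs(l+.0825)<.05)),("x",l,np.arange(-.235,.004,.003),abs(w)<.018)):
    print(lab,[(int(round(r*1000)),int(round(np.median(Z[k])*1000))) for r in rng if (k:=ok&mm&(abs(c-r)<.0015)&(Z<.09)).sum()>3])
E
```

```text
6.55 [0.40110652 0.25582923 0.19243796] [ 3.14107636e+00  1.35413709e-04 -4.86684035e-01] 0.0658153428595343 [ 9.82648018e-01  5.40734052e-02 -4.62629725e-01 -9.47686105e-05
 -1.05462056e+00  1.01511103e-01]
top (array([263., 239.]), [0.4209, 0.0108, 0.0317], (138, 45), 85.4)
top (array([366., 246.]), [0.4088, -0.2305, 0.0315], (138, 45), 10.2)
top
y [(-126, 0), (-123, 0), (-120, 1), (-117, 0), (-114, 0), (-111, 0), (-108, 30), (-105, 31), (-102, 30), (-99, 30), (-96, 28), (-93, 18), (-90, 18), (-87, 18), (-84, 18), (-81, 17), (-78, 18), (-75, 18), (-72, 18), (-69, 19), (-66, 19), (-63, 18), (-60, 18), (-57, 18), (-54, 17), (-51, 18), (-48, 18), (-45, 30), (-42, 30), (-39, 30), (-36, 30), (-33, 30), (-30, 30), (-27, 30), (-24, 29), (-21, 17), (-18, 18), (-15, 18), (-12, 18), (-9, 18), (-6, 18), (-3, 18), (0, 18), (3, 19), (6, 18), (9, 18), (12, 18), (15, 18), (18, 18), (21, 18), (24, 18), (27, 30), (30, 31), (33, 30), (36, 29), (39, 30), (42, 30), (45, 30), (48, 31), (51, 18), (54, 18), (57, 18), (60, 19), (63, 18), (66, 17), (69, 17), (72, 17), (75, 18), (78, 18), (81, 18), (84, 18)
[... 2005 characters left out ...]
6, 47), (-223, 5), (-220, 3), (-217, 0), (-214, -1), (-211, 0), (-196, 2), (-193, -1), (-190, -2), (-187, 1), (-184, -1), (-181, 38), (-178, 41), (-175, 65), (-172, 62), (-169, 62), (-148, 18), (-145, 20), (-142, 17), (-139, 17), (-136, 20), (-133, 18), (-130, 18), (-127, 18), (-124, 18), (-121, 18), (-118, 17), (-115, 18), (-112, 18), (-109, 17), (-106, 19), (-103, 19), (-100, 19), (-97, 20), (-94, 18), (-91, 22), (-85, 18), (-82, 18), (-79, 21), (-76, 18), (-73, 17), (-70, 19), (-67, 17), (-64, 20), (-61, 20), (-58, 21), (-55, 19), (-52, 19), (-49, 20), (-46, 20), (-40, 16), (-37, 19), (-34, 20), (-31, 20), (-28, 19), (-25, 18), (-22, 20), (-16, 19), (-13, 24), (-7, 30), (-1, 74), (2, 77)]
```

View pics/c4.png

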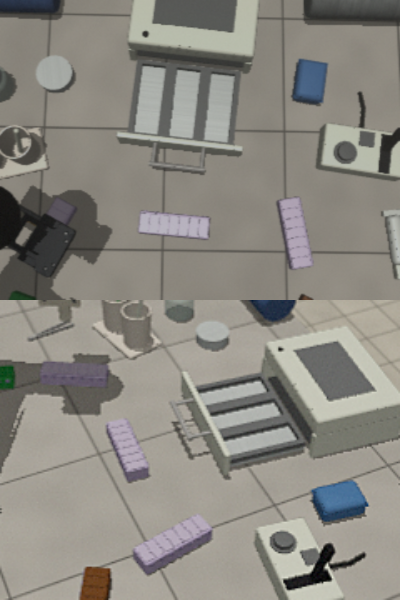

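The drawer is fully out and its pockets are clear. Picking the left box first.

Emit:
servo_tool:
  moves:
    - {"dx": 0, "dy": 0.001, "dz": -0.05, "roll": 0, "jaw": 0.75}
    - {"dx": 0, "dy": 0, "dz": -0.05, "roll": 0, "jaw": 0.75}
    - {"dx": 0, "dy": 0, "dz": -0.04, "roll": 0, "jaw": 0.75}
    - {"dx": 0, "dy": 0, "dz": -0.02, "roll": 0, "jaw": 0.75}
    - {"dx": 0, "dy": 0, "dz": -0.0165, "roll": 0, "jaw": 0.75}
    - {"dx": 0, "dy": 0, "dz": 0, "roll": 0, "jaw": 0.75}
    - {"dx": 0, "dy": 0, "dz": 0, "roll": 0, "jaw": 0.3}
    - {"dx": 0, "dy": 0, "dz": 0, "roll": 0, "jaw": 0.3}
    - {"dx": 0, "dy": 0, "dz": 0, "roll": 0, "jaw": 0.3}
    - {"dx": 0, "dy": 0, "dz": 0, "roll": 0, "jaw": 0.3}
  newtons: 30

```text
t: 7.8
eef_pos: [0.4012, 0.258, 0.0168]
ee_rot: [-3.141, -0.0, -0.486]
force: [-0.1, -1.5, 5.5]
width: 0.0436
gripper_force: 30.0
```

Emit:
servo_tool:
  moves:
    - {"dx": 0, "dy": 0, "dz": 0.03, "roll": 0, "jaw": 0.3}
    - {"dx": 0, "dy": -0.01, "dz": 0.05, "roll": 0, "jaw": 0.3}
    - {"dx": 0, "dy": -0.03, "dz": 0.05, "roll": 3, "jaw": 0.3}
    - {"dx": 0.005, "dy": -0.04, "dz": 0, "roll": 5, "jaw": 0.3}
    - {"dx": 0.02, "dy": -0.04, "dz": 0, "roll": 5, "jaw": 0.3}
    - {"dx": 0.03, "dy": -0.03, "dz": 0, "roll": 5, "jaw": 0.3}
    - {"dx": 0.04, "dy": -0.02, "dz": 0, "roll": 4.3, "jaw": 0.3}
    - {"dx": 0.04, "dy": -0.01, "dz": 0, "roll": 0, "jaw": 0.3}
    - {"dx": 0.05, "dy": -0.01, "dz": 0, "roll": 0, "jaw": 0.3}
    - {"dx": 0.05, "dy": -0.003, "dz": 0, "roll": 0, "jaw": 0.3}

```text
t: 9.05
eef_pos: [0.6372, 0.064, 0.1459]
ee_rot: [-3.141, 0.0, -0.097]
force: [0.3, 0.6, -0.3]
width: 0.0436
gripper_force: 30.0
```

Emit:
servo_tool:
  moves:
    - {"dx": 0.03, "dy": 0, "dz": 0, "roll": 0, "jaw": 0.3}
    - {"dx": 0.012, "dy": 0, "dz": -0.03, "roll": 0, "jaw": 0.3}
    - {"dx": 0, "dy": 0, "dz": -0.035, "roll": 0, "jaw": 0.3}
    - {"dx": 0, "dy": 0, "dz": 0, "roll": 0, "jaw": 0.3}
    - {"dx": 0, "dy": 0, "dz": 0, "roll": 0, "jaw": 0.3}
    - {"dx": 0, "dy": 0, "dz": 0, "roll": 0, "jaw": 0.3}
    - {"dx": 0, "dy": 0, "dz": 0, "roll": 0, "jaw": 0.3}
    - {"dx": 0, "dy": 0, "dz": 0, "roll": 0, "jaw": 0.3}
    - {"dx": 0, "dy": 0, "dz": 0, "roll": 0, "jaw": 0.3}
    - {"dx": 0, "dy": 0, "dz": 0, "roll": 0, "jaw": 0.3}

```text
t: 10.3
eef_pos: [0.6779, 0.0647, 0.0811]
ee_rot: [-3.142, 0.0, -0.097]
force: [-0.6, 0.1, -1.1]
width: 0.0431
gripper_force: 30.0
```

```bash
cat >> h.py <<'E'
O=np.array([.7555,-.0163]);LX=np.array([.9954,-.0958]);LY=np.array([.0958,.9954])
def held(n,d,zlo,zhi,wc,wr=.035,lo=-.175,hi=-.003):
    "extents in drawer frame of points with z in range near lane wc"
    P=cloud(n,d); l=(P[...,:2]-O)@LX; w=(P[...,:2]-O)@LY; k=(d>0)&(P[...,2]>zlo)&(P[...,2]<zhi)&(abs(w-wc)<wr)&(l>lo)&(l<hi)
    r=cv2.minAreaRect((np.c_[l[k],w[k]]*1000).astype(np.float32)); return k.sum(),np.round(r[0],1),np.round(r[1],1),round(r[2],1),np.round([l[k].min()*1e3,l[k].max()*1e3,w[k].min()*1e3,w[k].max()*1e3],1)
E
python3 - <<'E'
from h import *
im,d=save("top","t3"); im2,d2=save("side","s3")
s=get_state(); print(s["t"],s["eef_pos"],s["ee_rot"],s["width"])
p=s["eef_pos"][:2]-O; print("tcp local",p@LX,p@LY)
for n,i,dd in(("top",im,d),("side",im2,d2)):
  for b in boxes(i,dd,n,60):
    c=np.array(b[1][:2])-O; print(n,b,"local",(c@LX).round(4),(c@LY).round(4))
a=cv2.resize(im[60:180,200:360,::-1],(560,420)); b=cv2.resize(im2[140:260,280:440,::-1],(560,420))
cv2.imwrite("pics/c5.png",cv2.resize(np.vstack([a,b]),(400,600)))
E
```

```text
10.4 [0.67787905 0.06472345 0.08100001] [ 3.14152285e+00  1.29171559e-04 -9.65236064e-02] 0.04422744501591117
tcp local -0.08502594030755688 0.07321465115845024
top (array([271., 239.]), [0.4209, 0.0108, 0.0312], (138, 45), 85.5) local -0.3357 -0.0051
top (array([367., 251.]), [0.4087, -0.2304, 0.0313], (138, 45), 10.4) local -0.3247 -0.2463
top (array([246., 145.]), [0.6444, 0.0684, 0.0963], (44, 72), -6.1) local -0.1187 0.0737
side (array([283., 286.]), [0.4067, -0.2352, 0.032], (138, 47), 9.9) local -0.3262 -0.2513
side (array([256., 229.]), [0.4206, 0.0052, 0.0322], (145, 45), 85.1) local -0.3354 -0.0107
side (array([319., 186.]), [0.6607, 0.0552, 0.0942], (57, 113), -19.3) local -0.1012 0.0621
```

View pics/c5.png

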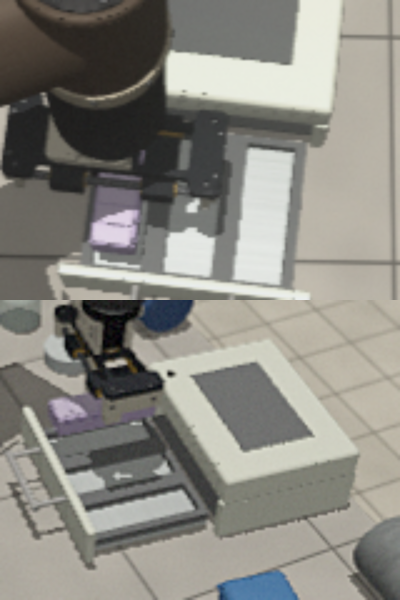

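The held box lies over the left pocket: lateral centre 73.7 against 73.5 mm, near end -154.7 against a pocket end of -157 mm. Lowering it now.

Emit:
servo_tool:
  moves:
    - {"dx": 0, "dy": 0, "dz": -0.015, "roll": 0.4, "jaw": 0.3}
    - {"dx": 0, "dy": 0, "dz": -0.012, "roll": 0, "jaw": 0.3}
    - {"dx": 0, "dy": 0, "dz": -0.006, "roll": 0, "jaw": 0.3}
    - {"dx": 0, "dy": 0, "dz": -0.005, "roll": 0, "jaw": 0.3}
    - {"dx": 0, "dy": 0, "dz": -0.004, "roll": 0, "jaw": 0.3}
    - {"dx": 0, "dy": 0, "dz": -0.003, "roll": 0, "jaw": 0.3}
    - {"dx": 0, "dy": 0, "dz": -0.001, "roll": 0, "jaw": 0.3}
    - {"dx": 0, "dy": 0, "dz": 0, "roll": 0, "jaw": 0.3}
    - {"dx": 0, "dy": 0, "dz": 0, "roll": 0, "jaw": 0.3}
    - {"dx": 0, "dy": 0, "dz": 0, "roll": 0, "jaw": 0.3}

```text
t: 11.65
eef_pos: [0.678, 0.0648, 0.0352]
ee_rot: [-3.141, -0.0, -0.09]
force: [-0.1, -0.0, -0.8]
width: 0.0437
gripper_force: 30.0
```

Emit:
servo_tool:
  moves:
    - {"dx": 0, "dy": 0, "dz": 0, "roll": 0, "jaw": 0.62}
    - {"dx": 0, "dy": 0, "dz": 0, "roll": 0, "jaw": 0.62}
    - {"dx": 0, "dy": 0, "dz": 0.02, "roll": 0, "jaw": 0.62}
    - {"dx": 0, "dy": 0, "dz": 0.05, "roll": 0, "jaw": 0.62}
    - {"dx": 0, "dy": 0, "dz": 0.06, "roll": 0, "jaw": 0.75}
    - {"dx": -0.03, "dy": -0.004, "dz": 0.01, "roll": -9, "jaw": 0.75}
    - {"dx": -0.05, "dy": -0.01, "dz": 0, "roll": -10, "jaw": 0.75}
    - {"dx": -0.05, "dy": -0.01, "dz": 0, "roll": -10, "jaw": 0.75}
    - {"dx": -0.05, "dy": -0.01, "dz": 0, "roll": -10, "jaw": 0.75}
    - {"dx": -0.05, "dy": -0.01, "dz": 0, "roll": -10, "jaw": 0.75}

```text
t: 12.9
eef_pos: [0.4464, 0.0203, 0.1752]
ee_rot: [-3.141, -0.0, -0.951]
force: [-0.5, 1.0, 1.2]
width: 0.0658
gripper_force: 0.0
```

```bash
python3 - <<'E'
from h import *
im,d=save("top","t4"); im2,d2=save("side","s4")
s=get_state(); print(s["t"],s["eef_pos"],s["ee_rot"],s["width"])
print(held("top",d,.04,.06,.0735))
for n,i,dd in(("top",im,d),("side",im2,d2)):
  for b in boxes(i,dd,n,60): print(n,b)
E
```

```text
13.0 [0.44341156 0.0193817  0.1753004 ] [-3.14144264e+00  1.11054927e-03 -9.50286943e-01] 0.06575235384524163
(np.int64(615), array([-65.2,  72.9]), array([ 45. , 101.6]), 89.9, array([-116. ,  -14.4,   50.4,   95.4]))
top (array([251., 242.]), [0.4154, 0.0565, 0.0335], (45, 26), 85.4)
top (array([366., 246.]), [0.409, -0.2311, 0.0313], (138, 45), 10.2)
top (array([250., 127.]), [0.6995, 0.0625, 0.0496], (45, 96), -5.1)
side (array([283., 286.]), [0.4078, -0.2345, 0.0324], (140, 45), 9.9)
side (array([256., 230.]), [0.4192, 0.005, 0.0322], (144, 44), 85.5)
side (array([320., 192.]), [0.6758, 0.0606, 0.0497], (51, 138), -5.3)
```

Box 1 is seated: its top reads z ≈ 0.049. Next is the middle box.

Emit:
servo_tool:
  moves:
    - {"dx": -0.0225, "dy": -0.0085, "dz": 0, "roll": -10, "jaw": 0.75}
    - {"dx": 0, "dy": 0, "dz": 0, "roll": -10, "jaw": 0.75}
    - {"dx": 0, "dy": 0, "dz": 0, "roll": -10, "jaw": 0.75}
    - {"dx": 0, "dy": 0, "dz": 0, "roll": -10, "jaw": 0.75}
    - {"dx": 0, "dy": 0, "dz": -0.03, "roll": 0, "jaw": 0.75}
    - {"dx": 0, "dy": 0, "dz": -0.05, "roll": 0, "jaw": 0.75}
    - {"dx": 0, "dy": 0, "dz": -0.02, "roll": 0, "jaw": 0.75}
    - {"dx": 0, "dy": 0, "dz": 0, "roll": 0, "jaw": 0.75}
    - {"dx": 0, "dy": 0, "dz": 0, "roll": 0, "jaw": 0.75}
    - {"dx": 0, "dy": 0, "dz": 0, "roll": 0, "jaw": 0.75}

```text
t: 14.25
eef_pos: [0.4263, 0.0126, 0.0762]
ee_rot: [-3.14, 0.001, -1.643]
force: [0.3, 0.3, -0.3]
width: 0.0659
gripper_force: 0.0
```

Emit:
servo_tool:
  moves:
    - {"dx": -0.0055, "dy": -0.0018, "dz": 0, "roll": 0, "jaw": 0.75}
    - {"dx": 0, "dy": 0, "dz": -0.03, "roll": 0, "jaw": 0.75}
    - {"dx": 0, "dy": 0, "dz": -0.02, "roll": 0, "jaw": 0.75}
    - {"dx": 0, "dy": 0, "dz": -0.01, "roll": 0, "jaw": 0.75}
    - {"dx": 0, "dy": 0, "dz": 0, "roll": 0, "jaw": 0.75}
    - {"dx": 0, "dy": 0, "dz": 0, "roll": 0, "jaw": 0.3}
    - {"dx": 0, "dy": 0, "dz": 0, "roll": 0, "jaw": 0.3}
    - {"dx": 0, "dy": 0, "dz": 0, "roll": 0, "jaw": 0.3}
    - {"dx": 0, "dy": 0, "dz": 0, "roll": 0, "jaw": 0.3}
    - {"dx": 0, "dy": 0, "dz": 0, "roll": 0, "jaw": 0.3}
  newtons: 30

```text
t: 15.5
eef_pos: [0.4202, 0.0106, 0.0155]
ee_rot: [-3.141, 0.0, -1.643]
force: [-1.3, 0.0, 7.2]
width: 0.0437
gripper_force: 30.0
```

Emit:
servo_tool:
  moves:
    - {"dx": 0, "dy": 0, "dz": 0.03, "roll": 0, "jaw": 0.3}
    - {"dx": 0, "dy": 0, "dz": 0.05, "roll": 0, "jaw": 0.3}
    - {"dx": 0, "dy": 0, "dz": 0.05, "roll": 8.6, "jaw": 0.3}
    - {"dx": 0.02, "dy": 0, "dz": 0, "roll": 10, "jaw": 0.3}
    - {"dx": 0.03, "dy": 0, "dz": 0, "roll": 10, "jaw": 0.3}
    - {"dx": 0.03, "dy": 0, "dz": 0, "roll": 10, "jaw": 0.3}
    - {"dx": 0.03, "dy": 0, "dz": 0, "roll": 10, "jaw": 0.3}
    - {"dx": 0.03, "dy": 0, "dz": 0, "roll": 10, "jaw": 0.3}
    - {"dx": 0.03, "dy": 0, "dz": 0, "roll": 10, "jaw": 0.3}
    - {"dx": 0.03, "dy": 0, "dz": 0, "roll": 10, "jaw": 0.3}

```text
t: 16.75
eef_pos: [0.6205, 0.0103, 0.1446]
ee_rot: [3.141, 0.001, -0.266]
force: [0.2, 0.7, -1.6]
width: 0.0436
gripper_force: 30.0
```

Emit:
servo_tool:
  moves:
    - {"dx": 0.03, "dy": -0.01, "dz": 0, "roll": 10, "jaw": 0.3}
    - {"dx": 0.02, "dy": -0.0073, "dz": 0, "roll": 0, "jaw": 0.3}
    - {"dx": 0, "dy": 0, "dz": -0.03, "roll": 0, "jaw": 0.3}
    - {"dx": 0, "dy": 0, "dz": -0.035, "roll": 0, "jaw": 0.3}
    - {"dx": 0, "dy": 0, "dz": 0, "roll": 0, "jaw": 0.3}
    - {"dx": 0, "dy": 0, "dz": 0, "roll": 0, "jaw": 0.3}
    - {"dx": 0, "dy": 0, "dz": 0, "roll": 0, "jaw": 0.3}
    - {"dx": 0, "dy": 0, "dz": 0, "roll": 0, "jaw": 0.3}
    - {"dx": 0, "dy": 0, "dz": 0, "roll": 0, "jaw": 0.3}
    - {"dx": 0, "dy": 0, "dz": 0, "roll": 0, "jaw": 0.3}

```text
t: 18.0
eef_pos: [0.67, -0.0068, 0.0804]
ee_rot: [-3.141, -0.0, -0.097]
force: [0.4, -0.5, -0.2]
width: 0.0438
gripper_force: 30.0
```

```bash
cat > look.py <<'E'
from h import *
import sys
n0=sys.argv[1]
im,d=save("top","t"+n0); im2,d2=save("side","s"+n0)
s=get_state(); print(s["t"],s["eef_pos"],s["ee_rot"],s["width"])
p=s["eef_pos"][:2]-O; print("tcp local",p@LX,p@LY)
for n,i,dd in(("top",im,d),("side",im2,d2)):
  for b in boxes(i,dd,n,60):
    c=np.array(b[1][:2])-O; print(n,b,"local",(c@LX).round(4),(c@LY).round(4))
E
python3 look.py 5
```

```text
18.1 [ 0.66990189 -0.00689277  0.08013416] [ 3.14158665e+00 -4.45035766e-05 -9.65021299e-02] 0.04361407015412744
tcp local -0.08610557002766754 0.001163660938628519
top (array([367., 251.]), [0.4087, -0.2301, 0.0311], (138, 45), 10.7) local -0.3247 -0.246
top (array([276., 148.]), [0.6367, -0.0023, 0.0967], (43, 72), -4.9) local -0.1196 0.0026
top (array([247., 149.]), [0.6502, 0.0673, 0.0497], (44, 84), -5.7) local -0.1128 0.0731
side (array([283., 286.]), [0.4071, -0.2348, 0.0324], (138, 47), 10.3) local -0.3259 -0.2509
side (array([315., 197.]), [0.6337, -0.0057, 0.0937], (51, 69), -3.4) local -0.1223 -0.0011
```

Emit:
servo_tool:
  moves:
    - {"dx": 0.001, "dy": -0.0006, "dz": -0.015, "roll": 0, "jaw": 0.3}
    - {"dx": 0, "dy": 0, "dz": -0.012, "roll": 0, "jaw": 0.3}
    - {"dx": 0, "dy": 0, "dz": -0.006, "roll": 0, "jaw": 0.3}
    - {"dx": 0, "dy": 0, "dz": -0.005, "roll": 0, "jaw": 0.3}
    - {"dx": 0, "dy": 0, "dz": -0.004, "roll": 0, "jaw": 0.3}
    - {"dx": 0, "dy": 0, "dz": -0.003, "roll": 0, "jaw": 0.3}
    - {"dx": 0, "dy": 0, "dz": -0.001, "roll": 0, "jaw": 0.3}
    - {"dx": 0, "dy": 0, "dz": 0, "roll": 0, "jaw": 0.3}
    - {"dx": 0, "dy": 0, "dz": 0, "roll": 0, "jaw": 0.3}
    - {"dx": 0, "dy": 0, "dz": 0, "roll": 0, "jaw": 0.3}

```text
t: 19.35
eef_pos: [0.671, -0.0074, 0.0343]
ee_rot: [-3.141, -0.0, -0.097]
force: [0.5, -0.1, -0.8]
width: 0.0438
gripper_force: 30.0
```

Emit:
servo_tool:
  moves:
    - {"dx": 0, "dy": 0, "dz": 0, "roll": 0, "jaw": 0.55}
    - {"dx": 0, "dy": 0, "dz": 0, "roll": 0, "jaw": 0.55}
    - {"dx": 0, "dy": 0, "dz": 0.02, "roll": 0, "jaw": 0.55}
    - {"dx": 0, "dy": 0, "dz": 0.05, "roll": 0, "jaw": 0.55}
    - {"dx": 0, "dy": 0, "dz": 0.06, "roll": 0, "jaw": 0.75}
    - {"dx": -0.03, "dy": -0.03, "dz": 0.01, "roll": 3, "jaw": 0.75}
    - {"dx": -0.04, "dy": -0.04, "dz": 0, "roll": 3, "jaw": 0.75}
    - {"dx": -0.04, "dy": -0.04, "dz": 0, "roll": 3, "jaw": 0.75}
    - {"dx": -0.04, "dy": -0.04, "dz": 0, "roll": 3, "jaw": 0.75}
    - {"dx": -0.04, "dy": -0.03, "dz": 0, "roll": 3.9, "jaw": 0.75}

```text
t: 20.6
eef_pos: [0.4795, -0.1887, 0.1744]
ee_rot: [3.141, -0.001, 0.183]
force: [0.3, -0.0, -0.1]
width: 0.0655
gripper_force: 0.0
```

```bash
python3 look.py 6
```

```text
20.7 [ 0.47719467 -0.18935651  0.1744864 ] [-3.14110831e+00  1.90740186e-04  1.79772633e-01] 0.06602943531394376
tcp local -0.26044631034144733 -0.19892209890921247
top (array([366., 248.]), [0.4039, -0.2316, 0.0316], (128, 45), 10.5) local -0.3294 -0.248
top (array([279., 121.]), [0.7167, -0.0115, 0.0497], (44, 47), -5.7) local -0.0391 0.0011
top (array([251., 120.]), [0.7201, 0.0612, 0.0498], (44, 53), -4.9) local -0.0427 0.0738
side (array([283., 286.]), [0.4069, -0.2345, 0.0319], (138, 48), 11.1) local -0.3261 -0.2506
side (array([331., 199.]), [0.6875, 0.023, 0.0496], (123, 112), 84.2) local -0.0715 0.0326
```

Emit:
servo_tool:
  moves:
    - {"dx": -0.036, "dy": -0.0215, "dz": 0, "roll": 0, "jaw": 0.75}
    - {"dx": -0.034, "dy": -0.02, "dz": 0, "roll": 0, "jaw": 0.75}
    - {"dx": 0, "dy": 0, "dz": -0.04, "roll": 0, "jaw": 0.75}
    - {"dx": 0, "dy": 0, "dz": -0.04, "roll": 0, "jaw": 0.75}
    - {"dx": 0, "dy": 0, "dz": -0.02, "roll": 0, "jaw": 0.75}
    - {"dx": 0, "dy": 0, "dz": 0, "roll": 0, "jaw": 0.75}
    - {"dx": 0, "dy": 0, "dz": 0, "roll": 0, "jaw": 0.75}
    - {"dx": 0, "dy": 0, "dz": 0, "roll": 0, "jaw": 0.75}
    - {"dx": 0, "dy": 0, "dz": 0, "roll": 0, "jaw": 0.75}
    - {"dx": 0, "dy": 0, "dz": 0, "roll": 0, "jaw": 0.75}

```text
t: 21.95
eef_pos: [0.4111, -0.229, 0.0745]
ee_rot: [3.141, -0.001, 0.181]
force: [0.6, -0.2, -0.3]
width: 0.0658
gripper_force: 0.0
```

```bash
python3 look.py 7
```

```text
22.05 [ 0.41101769 -0.22899496  0.07428349] [ 3.14144571e+00 -4.28004966e-04  1.80994249e-01] 0.06572709906701123
tcp local -0.3225215108227953 -0.24471796570152823
top (array([370., 267.]), [0.3559, -0.2401, 0.0314], (30, 45), -80.7) local -0.3763 -0.2611
top (array([277., 140.]), [0.6708, -0.0063, 0.0496], (44, 140), -6.5) local -0.0853 0.0018
top (array([249., 137.]), [0.6776, 0.0643, 0.0498], (45, 140), -5.5) local -0.0853 0.0728
side (array([283., 287.]), [0.4079, -0.2338, 0.0316], (139, 47), 10.3) local -0.3252 -0.2498
side (array([326., 200.]), [0.6734, 0.0238, 0.0493], (120, 139), -5.5) local -0.0856 0.0321
```

Both placed boxes are at local x -85 mm and flat. Picking the third.

Emit:
servo_tool:
  moves:
    - {"dx": -0.0023, "dy": -0.0012, "dz": -0.02, "roll": 0, "jaw": 0.75}
    - {"dx": 0, "dy": 0, "dz": -0.02, "roll": 0, "jaw": 0.75}
    - {"dx": 0, "dy": 0, "dz": -0.0125, "roll": 0, "jaw": 0.75}
    - {"dx": 0, "dy": 0, "dz": -0.006, "roll": 0, "jaw": 0.75}
    - {"dx": 0, "dy": 0, "dz": 0, "roll": 0, "jaw": 0.75}
    - {"dx": 0, "dy": 0, "dz": 0, "roll": 0, "jaw": 0.3}
    - {"dx": 0, "dy": 0, "dz": 0, "roll": 0, "jaw": 0.3}
    - {"dx": 0, "dy": 0, "dz": 0, "roll": 0, "jaw": 0.3}
    - {"dx": 0, "dy": 0, "dz": 0, "roll": 0, "jaw": 0.3}
    - {"dx": 0, "dy": 0, "dz": 0, "roll": 0, "jaw": 0.3}
  newtons: 30

```text
t: 23.3
eef_pos: [0.4089, -0.2302, 0.0159]
ee_rot: [3.141, -0.001, 0.181]
force: [-1.1, 1.7, 5.2]
width: 0.0436
gripper_force: 30.0
```

Emit:
servo_tool:
  moves:
    - {"dx": 0, "dy": 0, "dz": 0.03, "roll": 0, "jaw": 0.3}
    - {"dx": 0, "dy": 0, "dz": 0.05, "roll": 0, "jaw": 0.3}
    - {"dx": 0.01, "dy": 0.02, "dz": 0.05, "roll": -3.9, "jaw": 0.3}
    - {"dx": 0.03, "dy": 0.03, "dz": 0, "roll": -4, "jaw": 0.3}
    - {"dx": 0.04, "dy": 0.03, "dz": 0, "roll": -4, "jaw": 0.3}
    - {"dx": 0.04, "dy": 0.03, "dz": 0, "roll": -4, "jaw": 0.3}
    - {"dx": 0.04, "dy": 0.02, "dz": 0, "roll": 0, "jaw": 0.3}
    - {"dx": 0.04, "dy": 0.01, "dz": 0, "roll": 0, "jaw": 0.3}
    - {"dx": 0.035, "dy": 0.01, "dz": 0, "roll": 0, "jaw": 0.3}
    - {"dx": 0.0207, "dy": 0.0018, "dz": 0, "roll": 0, "jaw": 0.3}

```text
t: 24.55
eef_pos: [0.6655, -0.0776, 0.1445]
ee_rot: [3.141, 0.001, -0.096]
force: [0.1, -1.0, -1.0]
width: 0.0435
gripper_force: 30.0
```

Emit:
servo_tool:
  moves:
    - {"dx": 0, "dy": 0, "dz": 0, "roll": 0, "jaw": 0.3}
    - {"dx": 0, "dy": 0, "dz": -0.03, "roll": 0, "jaw": 0.3}
    - {"dx": 0, "dy": 0, "dz": -0.035, "roll": 0, "jaw": 0.3}
    - {"dx": 0, "dy": 0, "dz": 0, "roll": 0, "jaw": 0.3}
    - {"dx": 0, "dy": 0, "dz": 0, "roll": 0, "jaw": 0.3}
    - {"dx": 0, "dy": 0, "dz": 0, "roll": 0, "jaw": 0.3}
    - {"dx": 0, "dy": 0, "dz": 0, "roll": 0, "jaw": 0.3}
    - {"dx": 0, "dy": 0, "dz": 0, "roll": 0, "jaw": 0.3}
    - {"dx": 0, "dy": 0, "dz": 0, "roll": 0, "jaw": 0.3}
    - {"dx": 0, "dy": 0, "dz": 0, "roll": 0, "jaw": 0.3}

```text
t: 25.8
eef_pos: [0.6643, -0.0784, 0.0806]
ee_rot: [3.142, -0.0, -0.096]
force: [0.7, 0.0, -0.6]
width: 0.0434
gripper_force: 30.0
```

```bash
python3 look.py 8
```

```text
25.9 [ 0.66432019 -0.07837682  0.08052147] [ 3.14158039e+00  5.08833910e-05 -9.65341895e-02] 0.04358998976891704
tcp local -0.08481342462106975 -0.0705262881247513
top (array([306., 152.]), [0.6296, -0.0753, 0.0965], (45, 73), -5.8) local -0.1197 -0.0708
top (array([276., 152.]), [0.6436, -0.0034, 0.0497], (44, 85), -5.8) local -0.1126 0.0021
top (array([251., 134.]), [0.6778, 0.0641, 0.0509], (45, 139), -4.6) local -0.085 0.0726
side (array([319., 204.]), [0.6241, -0.0796, 0.0783], (46, 62), -6.2) local -0.1247 -0.0756
```

Emit:
servo_tool:
  moves:
    - {"dx": 0.001, "dy": 0, "dz": -0.015, "roll": 0, "jaw": 0.3}
    - {"dx": 0, "dy": 0, "dz": -0.012, "roll": 0, "jaw": 0.3}
    - {"dx": 0, "dy": 0, "dz": -0.006, "roll": 0, "jaw": 0.3}
    - {"dx": 0, "dy": 0, "dz": -0.005, "roll": 0, "jaw": 0.3}
    - {"dx": 0, "dy": 0, "dz": -0.004, "roll": 0, "jaw": 0.3}
    - {"dx": 0, "dy": 0, "dz": -0.003, "roll": 0, "jaw": 0.3}
    - {"dx": 0, "dy": 0, "dz": -0.001, "roll": 0, "jaw": 0.3}
    - {"dx": 0, "dy": 0, "dz": 0, "roll": 0, "jaw": 0.3}
    - {"dx": 0, "dy": 0, "dz": 0, "roll": 0, "jaw": 0.3}
    - {"dx": 0, "dy": 0, "dz": 0, "roll": 0, "jaw": 0.3}

```text
t: 27.15
eef_pos: [0.6654, -0.0783, 0.0348]
ee_rot: [-3.142, -0.0, -0.097]
force: [0.1, 1.1, -1.0]
width: 0.0438
gripper_force: 30.0
```

Emit:
servo_tool:
  moves:
    - {"dx": 0, "dy": 0, "dz": 0, "roll": 0, "jaw": 0.55}
    - {"dx": 0, "dy": 0, "dz": 0, "roll": 0, "jaw": 0.55}
    - {"dx": 0, "dy": 0, "dz": 0.02, "roll": 0, "jaw": 0.55}
    - {"dx": 0, "dy": 0, "dz": 0.05, "roll": 0, "jaw": 0.55}
    - {"dx": 0, "dy": 0, "dz": 0.06, "roll": 0, "jaw": 0.55}
    - {"dx": -0.043, "dy": 0.02, "dz": 0, "roll": 0, "jaw": 0}
    - {"dx": -0.045, "dy": 0.025, "dz": 0, "roll": 0, "jaw": 0}
    - {"dx": -0.045, "dy": 0.022, "dz": 0, "roll": 0, "jaw": 0}
    - {"dx": -0.045, "dy": 0.02, "dz": 0, "roll": 0, "jaw": 0}
    - {"dx": 0, "dy": 0, "dz": 0, "roll": 0, "jaw": 0}

```text
t: 28.4
eef_pos: [0.4848, 0.0093, 0.1653]
ee_rot: [-3.141, -0.001, -0.095]
force: [0.6, 0.5, -0.0]
width: 0.0041
gripper_force: 0.0
```

```bash
python3 look.py 9; python3 - <<'E'
from h import *
z=np.load("pics/t9.npz");z2=np.load("pics/s9.npz")
a=cv2.resize(z["im"][60:180,200:360,::-1],(560,420)); b=cv2.resize(z2["im"][140:260,280:440,::-1],(560,420))
cv2.imwrite("pics/c6.png",cv2.resize(np.vstack([a,b]),(400,600)))
E
```

```text
28.5 [0.48763862 0.0090463  0.16538073] [-3.14088646e+00 -1.76842721e-03 -9.52117165e-02] 0.001000208303083088
tcp local -0.2690573958974777 -0.0004314144612988201
top (array([309., 142.]), [0.6622, -0.079, 0.0498], (43, 140), -2.9) local -0.0869 -0.0713
top (array([250., 115.]), [0.7276, 0.0608, 0.0497], (43, 39), 83.8) local -0.0352 0.0741
side (array([328., 207.]), [0.6694, -0.0093, 0.0495], (191, 142), 83.3) local -0.0864 -0.0013
```

View pics/c6.png

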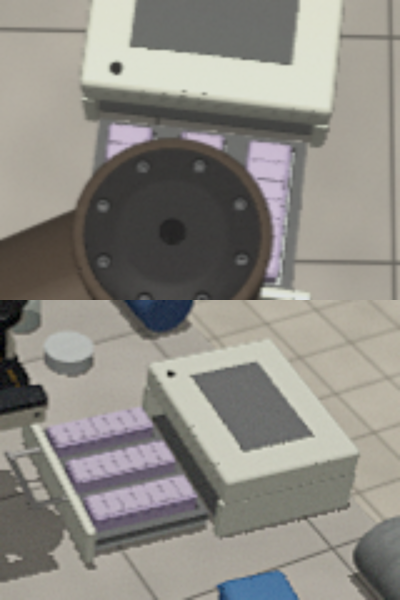

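The three boxes sit flat in their pockets: tops at z ≈ 0.0497, level with each other. Lowering in front of the bar and pushing the drawer shut.

Emit:
servo_tool:
  moves:
    - {"dx": 0, "dy": 0, "dz": -0.06, "roll": 0, "jaw": 0}
    - {"dx": 0, "dy": 0, "dz": -0.06, "roll": 0, "jaw": 0}
    - {"dx": 0, "dy": 0, "dz": 0, "roll": 0, "jaw": 0}
    - {"dx": 0.02, "dy": -0.002, "dz": 0, "roll": 0, "jaw": 0}
    - {"dx": 0.02, "dy": -0.002, "dz": 0, "roll": 0, "jaw": 0}
    - {"dx": 0.02, "dy": -0.002, "dz": 0, "roll": 0, "jaw": 0}
    - {"dx": 0.02, "dy": -0.002, "dz": 0, "roll": 0, "jaw": 0}
    - {"dx": 0.02, "dy": -0.002, "dz": 0, "roll": 0, "jaw": 0}
    - {"dx": 0.02, "dy": -0.002, "dz": 0, "roll": 0, "jaw": 0}
    - {"dx": 0.02, "dy": -0.002, "dz": 0, "roll": 0, "jaw": 0}

```text
t: 29.75
eef_pos: [0.6281, -0.0056, 0.0467]
ee_rot: [-3.141, 0.001, -0.097]
force: [-2.8, 2.4, -1.7]
width: 0.0004
gripper_force: 1.9
```

Emit:
servo_tool:
  moves:
    - {"dx": 0.015, "dy": -0.0015, "dz": 0, "roll": 0, "jaw": 0}
    - {"dx": 0.015, "dy": -0.0015, "dz": 0, "roll": 0, "jaw": 0}
    - {"dx": 0.01, "dy": -0.001, "dz": 0, "roll": 0, "jaw": 0}
    - {"dx": 0.005, "dy": -0.0005, "dz": 0, "roll": 0, "jaw": 0}
    - {"dx": 0.003, "dy": -0.0003, "dz": 0, "roll": 0, "jaw": 0}
    - {"dx": 0.002, "dy": 0, "dz": 0, "roll": 0, "jaw": 0}
    - {"dx": 0, "dy": 0, "dz": 0, "roll": 0, "jaw": 0}
    - {"dx": 0, "dy": 0, "dz": 0, "roll": 0, "jaw": 0}
    - {"dx": 0, "dy": 0, "dz": 0, "roll": 0, "jaw": 0}
    - {"dx": 0, "dy": 0, "dz": 0, "roll": 0, "jaw": 0}

```text
t: 31.0
eef_pos: [0.6773, -0.0101, 0.0445]
ee_rot: [-3.142, -0.0, -0.096]
force: [-1.7, -0.9, -0.1]
width: 0.0007
gripper_force: 0.6
```

Emit:
servo_tool:
  moves:
    - {"dx": 0.001, "dy": 0, "dz": 0, "roll": 0, "jaw": 0}
    - {"dx": 0.001, "dy": 0, "dz": 0, "roll": 0, "jaw": 0}
    - {"dx": 0.001, "dy": 0, "dz": 0, "roll": 0, "jaw": 0}
    - {"dx": 0, "dy": 0, "dz": 0, "roll": 0, "jaw": 0}
    - {"dx": 0, "dy": 0, "dz": 0, "roll": 0, "jaw": 0}
    - {"dx": 0, "dy": 0, "dz": 0, "roll": 0, "jaw": 0}
    - {"dx": 0, "dy": 0, "dz": 0, "roll": 0, "jaw": 0}
    - {"dx": 0, "dy": 0, "dz": 0, "roll": 0, "jaw": 0}
    - {"dx": 0, "dy": 0, "dz": 0, "roll": 0, "jaw": 0}
    - {"dx": 0, "dy": 0, "dz": 0, "roll": 0, "jaw": 0}

```text
t: 32.25
eef_pos: [0.6803, -0.0101, 0.0446]
ee_rot: [-3.142, -0.0, -0.096]
force: [-1.6, -1.4, 0.7]
width: 0.0006
gripper_force: 0.9
```

Emit:
servo_tool:
  moves:
    - {"dx": 0.001, "dy": 0, "dz": 0, "roll": 0, "jaw": 0}
    - {"dx": 0.001, "dy": 0, "dz": 0, "roll": 0, "jaw": 0}
    - {"dx": 0.001, "dy": 0, "dz": 0, "roll": 0, "jaw": 0}
    - {"dx": 0.001, "dy": 0, "dz": 0, "roll": 0, "jaw": 0}
    - {"dx": 0, "dy": 0, "dz": 0, "roll": 0, "jaw": 0}
    - {"dx": 0, "dy": 0, "dz": 0, "roll": 0, "jaw": 0}
    - {"dx": 0, "dy": 0, "dz": 0, "roll": 0, "jaw": 0}
    - {"dx": 0, "dy": 0, "dz": 0, "roll": 0, "jaw": 0}
    - {"dx": 0, "dy": 0, "dz": 0, "roll": 0, "jaw": 0}
    - {"dx": 0, "dy": 0, "dz": 0, "roll": 0, "jaw": 0}

```text
t: 33.5
eef_pos: [0.6845, -0.0101, 0.0447]
ee_rot: [-3.141, -0.0, -0.096]
force: [-0.6, -0.8, -0.9]
width: 0.0006
gripper_force: 0.6
```

Emit:
servo_tool:
  moves:
    - {"dx": 0.001, "dy": 0, "dz": 0, "roll": 0, "jaw": 0}
    - {"dx": 0.001, "dy": 0, "dz": 0, "roll": 0, "jaw": 0}
    - {"dx": 0.001, "dy": 0, "dz": 0, "roll": 0, "jaw": 0}
    - {"dx": 0, "dy": 0, "dz": 0, "roll": 0, "jaw": 0}
    - {"dx": 0, "dy": 0, "dz": 0, "roll": 0, "jaw": 0}
    - {"dx": 0, "dy": 0, "dz": 0, "roll": 0, "jaw": 0}
    - {"dx": 0, "dy": 0, "dz": 0, "roll": 0, "jaw": 0}
    - {"dx": 0, "dy": 0, "dz": 0, "roll": 0, "jaw": 0}
    - {"dx": 0, "dy": 0, "dz": 0, "roll": 0, "jaw": 0}
    - {"dx": 0, "dy": 0, "dz": 0, "roll": 0, "jaw": 0}

```text
t: 34.75
eef_pos: [0.6859, -0.0102, 0.0445]
ee_rot: [3.141, 0.002, -0.097]
force: [-7.6, -0.2, 3.8]
width: 0.0006
gripper_force: 3.7
```

Emit:
servo_tool:
  moves:
    - {"dx": 0.001, "dy": 0, "dz": 0, "roll": 0, "jaw": 0}
    - {"dx": 0.001, "dy": 0, "dz": 0, "roll": 0, "jaw": 0}
    - {"dx": 0, "dy": 0, "dz": 0, "roll": 0, "jaw": 0}
    - {"dx": 0, "dy": 0, "dz": 0, "roll": 0, "jaw": 0}
    - {"dx": 0, "dy": 0, "dz": 0, "roll": 0, "jaw": 0}
    - {"dx": 0, "dy": 0, "dz": 0, "roll": 0, "jaw": 0}
    - {"dx": 0, "dy": 0, "dz": 0, "roll": 0, "jaw": 0}
    - {"dx": 0, "dy": 0, "dz": 0, "roll": 0, "jaw": 0}
    - {"dx": 0, "dy": 0, "dz": 0, "roll": 0, "jaw": 0}
    - {"dx": 0, "dy": 0, "dz": 0, "roll": 0, "jaw": 0}

```text
t: 36.0
eef_pos: [0.686, -0.0103, 0.0444]
ee_rot: [3.141, 0.006, -0.097]
force: [-13.7, 1.2, 9.2]
width: 0.0007
gripper_force: 6.9
```

The drawer is hard against its stop: the force rises while the position holds. Next is the test button, with the gripper turned 90° so its body clears the upright lever.

Emit:
servo_tool:
  moves:
    - {"dx": -0.015, "dy": 0.001, "dz": 0, "roll": 0, "jaw": 0}
    - {"dx": -0.02, "dy": 0.002, "dz": 0, "roll": 0, "jaw": 0}
    - {"dx": 0, "dy": 0, "dz": 0.06, "roll": 0, "jaw": 0}
    - {"dx": 0, "dy": 0, "dz": 0.06, "roll": -10, "jaw": 0}
    - {"dx": -0.01, "dy": -0.04, "dz": 0, "roll": -10, "jaw": 0}
    - {"dx": -0.01, "dy": -0.04, "dz": 0, "roll": -10, "jaw": 0}
    - {"dx": -0.01, "dy": -0.04, "dz": 0, "roll": -10, "jaw": 0}
    - {"dx": -0.01, "dy": -0.04, "dz": 0, "roll": -10, "jaw": 0}
    - {"dx": -0.01, "dy": -0.04, "dz": 0, "roll": -10, "jaw": 0}
    - {"dx": -0.01, "dy": -0.04, "dz": 0, "roll": -10, "jaw": 0}

```text
t: 37.25
eef_pos: [0.5946, -0.2484, 0.1651]
ee_rot: [-3.139, -0.001, -1.324]
force: [1.1, -0.4, -0.1]
width: 0.0006
gripper_force: 0.0
```

Emit:
servo_tool:
  moves:
    - {"dx": -0.01, "dy": -0.04, "dz": 0, "roll": -10, "jaw": 0}
    - {"dx": -0.013, "dy": -0.03, "dz": 0, "roll": -10, "jaw": 0}
    - {"dx": 0, "dy": 0, "dz": 0, "roll": -2.7, "jaw": 0}
    - {"dx": 0, "dy": 0, "dz": 0, "roll": 0, "jaw": 0}
    - {"dx": 0, "dy": 0, "dz": 0, "roll": 0, "jaw": 0}
    - {"dx": 0, "dy": 0, "dz": 0, "roll": 0, "jaw": 0}
    - {"dx": 0, "dy": 0, "dz": 0, "roll": 0, "jaw": 0}
    - {"dx": 0, "dy": 0, "dz": 0, "roll": 0, "jaw": 0}
    - {"dx": 0, "dy": 0, "dz": 0, "roll": 0, "jaw": 0}
    - {"dx": 0, "dy": 0, "dz": 0, "roll": 0, "jaw": 0}

```text
t: 38.5
eef_pos: [0.5713, -0.3172, 0.1645]
ee_rot: [3.142, -0.0, -1.714]
force: [-0.1, -0.5, 0.0]
width: 0.0004
gripper_force: 0.0
```

```bash
python3 look.py 10; python3 - <<'E'
from h import *
z=np.load("pics/t10.npz");z2=np.load("pics/s10.npz")
a=cv2.resize(z["im"][20:200,220:460,::-1],(560,420)); b=cv2.resize(z2["im"][140:320,260:500,::-1],(560,420))
cv2.imwrite("pics/c7.png",cv2.resize(np.vstack([a,b]),(400,600)))
P=cloud("top",z["d"]); l=(P[...,:2]-O)@LX; w=(P[...,:2]-O)@LY; ok=z["d"]>0
for lo in range(-70,4,3):
    m=ok&(l*1000>=lo)&(l*1000<lo+3)&(abs(w)<.12)&(P[...,2]>.04)&(P[...,2]<.08)
    if m.sum()>2: print(lo,m.sum(),np.median(P[m][:,2]).round(3))
E
```

```text
38.6 [ 0.57132826 -0.31719492  0.16457609] [-3.14158910e+00 -4.36467548e-05 -1.71442966e+00] 0.00046324982863449587
tcp local -0.15449881772765822 -0.3171544524670976
-61 25 0.054
-58 65 0.056
-55 52 0.057
-52 32 0.055
-49 6 0.053
-46 9 0.052
-43 11 0.055
-40 3 0.056
-37 9 0.055
-34 8 0.056
-31 5 0.055
-28 8 0.055
-25 7 0.054
-22 8 0.054
-19 8 0.056
-16 8 0.054
-13 256 0.054
-10 191 0.062
-7 103 0.064
-4 104 0.064
-1 239 0.07
2 64 0.072
```

View pics/c7.png

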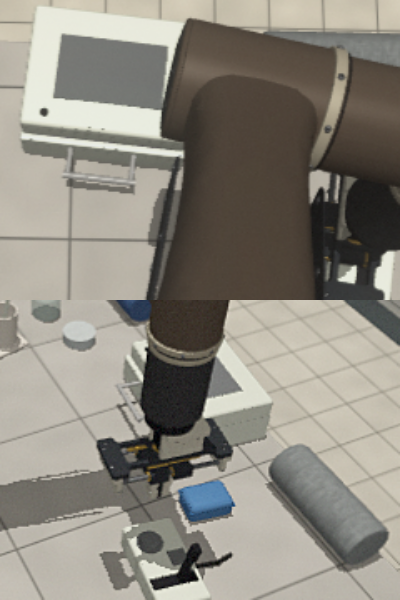

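The drawer is shut: its panel face is 12 mm in front, as specified. The button is clear below the fingers. Descending onto it.

Emit:
servo_tool:
  moves:
    - {"dx": -0.0038, "dy": -0.0093, "dz": -0.03, "roll": 0, "jaw": 0}
    - {"dx": 0, "dy": 0, "dz": -0.04, "roll": 0, "jaw": 0}
    - {"dx": 0, "dy": 0, "dz": -0.028, "roll": 0, "jaw": 0}
    - {"dx": 0, "dy": 0, "dz": -0.004, "roll": 0, "jaw": 0}
    - {"dx": 0, "dy": 0, "dz": -0.003, "roll": 0, "jaw": 0}
    - {"dx": 0, "dy": 0, "dz": -0.002, "roll": 0, "jaw": 0}
    - {"dx": 0, "dy": 0, "dz": -0.002, "roll": 0, "jaw": 0}
    - {"dx": 0, "dy": 0, "dz": -0.001, "roll": 0, "jaw": 0}
    - {"dx": 0, "dy": 0, "dz": -0.001, "roll": 0, "jaw": 0}
    - {"dx": 0, "dy": 0, "dz": 0, "roll": 0, "jaw": 0}

```text
t: 39.85
eef_pos: [0.5677, -0.3266, 0.0543]
ee_rot: [-3.141, -0.0, -1.714]
force: [-2.3, 1.3, 7.9]
width: 0.0007
gripper_force: 3.9
```

Emit:
servo_tool:
  moves:
    - {"dx": 0, "dy": 0, "dz": -0.001, "roll": 0, "jaw": 0}
    - {"dx": 0, "dy": 0, "dz": -0.001, "roll": 0, "jaw": 0}
    - {"dx": 0, "dy": 0, "dz": 0, "roll": 0, "jaw": 0}
    - {"dx": 0, "dy": 0, "dz": 0, "roll": 0, "jaw": 0}
    - {"dx": 0, "dy": 0, "dz": 0, "roll": 0, "jaw": 0}
    - {"dx": 0, "dy": 0, "dz": 0, "roll": 0, "jaw": 0}
    - {"dx": 0, "dy": 0, "dz": 0, "roll": 0, "jaw": 0}
    - {"dx": 0, "dy": 0, "dz": 0, "roll": 0, "jaw": 0}
    - {"dx": 0, "dy": 0, "dz": 0, "roll": 0, "jaw": 0}
    - {"dx": 0, "dy": 0, "dz": 0, "roll": 0, "jaw": 0}

```text
t: 41.1
eef_pos: [0.5678, -0.3267, 0.0541]
ee_rot: [-3.14, -0.001, -1.714]
force: [-7.7, 4.3, 19.3]
width: 0.0006
gripper_force: 9.9
```

The button is bottomed. Raising and stepping aside to look at the lever.

Emit:
servo_tool:
  moves:
    - {"dx": 0, "dy": 0, "dz": 0.03, "roll": 0, "jaw": 0}
    - {"dx": 0, "dy": 0, "dz": 0.05, "roll": 0, "jaw": 0}
    - {"dx": -0.01, "dy": 0.02, "dz": 0.04, "roll": 10, "jaw": 0.45}
    - {"dx": -0.02, "dy": 0.03, "dz": 0, "roll": 10, "jaw": 0.45}
    - {"dx": -0.02, "dy": 0.03, "dz": 0, "roll": 10, "jaw": 0.45}
    - {"dx": -0.02, "dy": 0.03, "dz": 0, "roll": 10, "jaw": 0.45}
    - {"dx": -0.02, "dy": 0.03, "dz": 0, "roll": 10, "jaw": 0.45}
    - {"dx": -0.02, "dy": 0.03, "dz": 0, "roll": 10, "jaw": 0.45}
    - {"dx": -0.02, "dy": 0.02, "dz": 0, "roll": 10, "jaw": 0.45}
    - {"dx": 0, "dy": 0, "dz": 0, "roll": 10, "jaw": 0.45}

```text
t: 42.35
eef_pos: [0.4369, -0.1352, 0.1719]
ee_rot: [-3.14, -0.001, -0.311]
force: [1.5, 0.3, 0.3]
width: 0.039
gripper_force: 0.0
```

```bash
python3 - <<'E'
from h import *
im,d=save("top","t11"); im2,d2=save("side","s11")
s=get_state(); print(s["t"],s["eef_pos"],s["ee_rot"],s["width"])
C=np.array([.5735,-.3677]);X=np.array([.990,-.143]);Y=np.array([.143,.990])
for n,i,dd in(("top",im,d),("side",im2,d2)):
    P=cloud(n,dd); a=(P[...,:2]-C)@X; b=(P[...,:2]-C)@Y
    k=(dd>0)&(i.max(2)<70)&(abs(b+.04)<.025)&(a<.03)&(a>-.13)&(P[...,2]>.04)&(P[...,2]<.15)
    r=cv2.minAreaRect((np.c_[a[k],b[k]]*1000).astype(np.float32)); print(n,k.sum(),np.round(r[0],1),np.round(r[1],1),round(r[2],1))
    for lo in range(-110,30,8):
        m=k&(a*1000>=lo)&(a*1000<lo+8)
        if m.sum()>2: print(lo,m.sum(),"z",np.percentile(P[m][:,2],[5,50,95]).round(3),"b",np.percentile(b[m],[5,95]).round(4))
    h=(dd>0)&(P[...,2]>.044)&(P[...,2]<.054)&(abs(a)<.06)&(abs(b)<.1)&(i.max(2)>110)
    r=cv2.minAreaRect((np.c_[a[h],b[h]]*1000).astype(np.float32)); print("housing",np.round(r[0],1),np.round(r[1],1),round(r[2],1))
a=cv2.resize(im[130:230,360:480,::-1],(504,420)); b=cv2.resize(im2[250:350,310:430,::-1],(504,420))
cv2.imwrite("pics/c8.png",cv2.resize(np.vstack([a,b]),(400,600)))
E
```

```text
42.45 [ 0.43795402 -0.13589109  0.17188122] [-3.14064784e+00 -1.57001384e-03 -3.15093426e-01] 0.039260079266821214
top 319 [-25.7 -39.3] [ 20.6 111.3] 89.6
-86 14 z [0.065 0.071 0.078] b [-0.0461 -0.0334]
-78 23 z [0.07  0.077 0.08 ] b [-0.0444 -0.0318]
-70 21 z [0.069 0.074 0.076] b [-0.0449 -0.0319]
-62 26 z [0.064 0.069 0.072] b [-0.0462 -0.0313]
-54 15 z [0.06  0.065 0.069] b [-0.0456 -0.0337]
-46 22 z [0.052 0.061 0.064] b [-0.0453 -0.0312]
-38 22 z [0.051 0.056 0.061] b [-0.0458 -0.0308]
-30 23 z [0.05  0.053 0.057] b [-0.0461 -0.0301]
-22 22 z [0.048 0.05  0.053] b [-0.0489 -0.0319]
-14 25 z [0.047 0.05  0.054] b [-0.0481 -0.0303]
-6 24 z [0.049 0.051 0.053] b [-0.0473 -0.0305]
2 21 z [0.048 0.05  0.053] b [-0.048  -0.0313]
10 27 z [0.048 0.051 0.054] b [-0.0479 -0.0308]
18 25 z [0.047 0.051 0.053] b [-0.0478 -0.0307]
26 9 z [0.049 0.05  0.052] b [-0.0475 -0.0326]
housing [  0.2 -29.4] [ 90.  110.6] 0.5
side 246 [-25.8 -44.6] [109.2  22.6] 3.2
-86 12 z [0.07  0.075 0.081] b [-0.0502 -0.037 ]
-78 21 z [0.069 0.077 0.081] b [-0.0507 -0.0387]
-70 17 z [0.068 0.076 0.08 ] b [-0.0522 -0.0369]
-62 20 z [0.062 0.072 0.077] b [-0.0521 -0.037 ]
-54 11 z [0.063 0.068 0.072] b [-0.0503 -0.0411]
-46 17 z [0.051 0.059 0.065] b [-0.0503 -0.0418]
-38 17 z [0.053 0.058 0.06 ] b [-0.0537 -0.0397]
-30 17 z [0.054 0.057 0.059] b [-0.0521 -0.0365]
-22 17 z [0.05  0.053 0.056] b [-0.0508 -0.0345]
-14 18 z [0.05  0.053 0.056] b [-0.0517 -0.0367]
-6 17 z [0.05  0.053 0.058] b [-0.0536 -0.0339]
2 18 z [0.05  0.054 0.055] b [-0.0501 -0.0344]
10 17 z [0.048 0.053 0.055] b [-0.0507 -0.0356]
18 17 z [0.049 0.053 0.056] b [-0.0507 -0.0338]
26 10 z [0.051 0.053 0.055] b [-0.0519 -0.0379]
housing [-0.8 -2.3] [171.8  91. ] 89.9
```

View pics/c8.png

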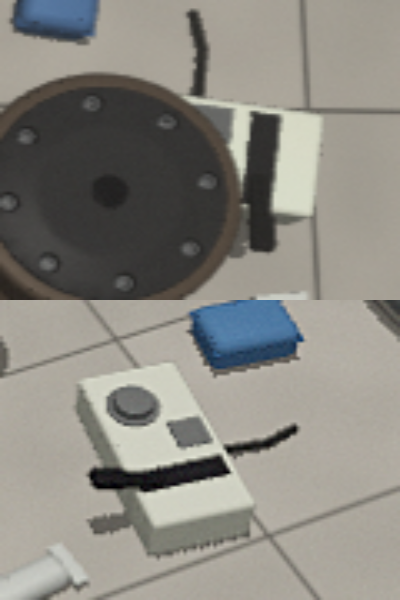

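The lever is down, pointing to the housing's -x. Its hinge is at about (0.572, -0.407) and the grip block at about (0.501, -0.397, 0.068). I'll grip the block lightly and follow the arc.

Emit:
servo_tool:
  moves:
    - {"dx": 0.01, "dy": -0.04, "dz": 0, "roll": 5, "jaw": 0.45}
    - {"dx": 0.01, "dy": -0.045, "dz": 0, "roll": 5, "jaw": 0.45}
    - {"dx": 0.01, "dy": -0.045, "dz": 0, "roll": 0, "jaw": 0.45}
    - {"dx": 0.01, "dy": -0.045, "dz": 0, "roll": 0, "jaw": 0.45}
    - {"dx": 0.01, "dy": -0.045, "dz": 0, "roll": 0, "jaw": 0.45}
    - {"dx": 0.012, "dy": -0.04, "dz": 0, "roll": 0, "jaw": 0.45}
    - {"dx": 0, "dy": 0, "dz": -0.04, "roll": 0, "jaw": 0.45}
    - {"dx": 0, "dy": 0, "dz": -0.03, "roll": 0, "jaw": 0.45}
    - {"dx": 0, "dy": 0, "dz": 0, "roll": 0, "jaw": 0.45}
    - {"dx": 0, "dy": 0, "dz": 0, "roll": 0, "jaw": 0.45}

```text
t: 43.7
eef_pos: [0.5003, -0.3971, 0.1026]
ee_rot: [3.141, -0.001, -0.145]
force: [-0.2, -0.2, 0.9]
width: 0.0396
gripper_force: 0.0
```

Emit:
servo_tool:
  moves:
    - {"dx": 0, "dy": 0, "dz": -0.025, "roll": 0, "jaw": 0.45}
    - {"dx": 0, "dy": 0, "dz": -0.018, "roll": 0, "jaw": 0.45}
    - {"dx": 0, "dy": 0, "dz": -0.01, "roll": 0, "jaw": 0.45}
    - {"dx": 0, "dy": 0, "dz": 0, "roll": 0, "jaw": 0.45}
    - {"dx": 0, "dy": 0, "dz": 0, "roll": 0, "jaw": 0.1}
    - {"dx": 0, "dy": 0, "dz": 0, "roll": 0, "jaw": 0.1}
    - {"dx": 0, "dy": 0, "dz": 0, "roll": 0, "jaw": 0.1}
    - {"dx": 0, "dy": 0, "dz": 0, "roll": 0, "jaw": 0.1}
    - {"dx": 0, "dy": 0, "dz": 0, "roll": 0, "jaw": 0.1}
    - {"dx": 0, "dy": 0, "dz": 0, "roll": 0, "jaw": 0.1}
  newtons: 6

```text
t: 44.95
eef_pos: [0.4997, -0.3987, 0.0495]
ee_rot: [3.139, -0.002, -0.144]
force: [-1.8, -10.8, -0.5]
width: 0.0178
gripper_force: 6.0
```

Emit:
servo_tool:
  moves:
    - {"dx": 0, "dy": -0.003, "dz": 0, "roll": 0, "jaw": 0.1}
    - {"dx": 0.0054, "dy": -0.0008, "dz": 0.0109, "roll": 0, "jaw": 0.1}
    - {"dx": 0.0071, "dy": -0.001, "dz": 0.01, "roll": 0, "jaw": 0.1}
    - {"dx": 0.0085, "dy": -0.0012, "dz": 0.0086, "roll": 0, "jaw": 0.1}
    - {"dx": 0.0098, "dy": -0.0014, "dz": 0.0072, "roll": 0, "jaw": 0.1}
    - {"dx": 0.0108, "dy": -0.0016, "dz": 0.0056, "roll": 0, "jaw": 0.1}
    - {"dx": 0.0116, "dy": -0.0017, "dz": 0.0038, "roll": 0, "jaw": 0.1}
    - {"dx": 0.0119, "dy": -0.0017, "dz": 0.0019, "roll": 0, "jaw": 0.1}
    - {"dx": 0, "dy": 0, "dz": 0, "roll": 0, "jaw": 0.1}
    - {"dx": 0, "dy": 0, "dz": 0, "roll": 0, "jaw": 0.1}

```text
t: 46.2
eef_pos: [0.5667, -0.4086, 0.0973]
ee_rot: [3.142, -0.002, -0.143]
force: [1.6, 5.1, 0.5]
width: 0.0182
gripper_force: 6.0
```

Emit:
servo_tool:
  moves:
    - {"dx": 0.0122, "dy": -0.0008, "dz": 0.0001, "roll": 0, "jaw": 0.1}
    - {"dx": 0.0066, "dy": -0.0009, "dz": -0.001, "roll": 0, "jaw": 0.1}
    - {"dx": 0.0066, "dy": -0.0009, "dz": -0.0012, "roll": 0, "jaw": 0.1}
    - {"dx": 0.002, "dy": -0.0003, "dz": -0.0005, "roll": 0, "jaw": 0.1}
    - {"dx": 0.002, "dy": -0.0003, "dz": -0.0005, "roll": 0, "jaw": 0.1}
    - {"dx": 0, "dy": 0, "dz": 0, "roll": 0, "jaw": 0.1}
    - {"dx": 0, "dy": 0, "dz": 0, "roll": 0, "jaw": 0.1}
    - {"dx": 0, "dy": 0, "dz": 0, "roll": 0, "jaw": 0.1}
    - {"dx": 0, "dy": 0, "dz": 0, "roll": 0, "jaw": 0.1}
    - {"dx": 0, "dy": 0, "dz": 0, "roll": 0, "jaw": 0.1}

```text
t: 47.45
eef_pos: [0.5943, -0.4124, 0.0939]
ee_rot: [3.141, -0.001, -0.144]
force: [2.0, -1.3, 5.4]
width: 0.0179
gripper_force: 6.0
```

Emit:
servo_tool:
  moves:
    - {"dx": 0, "dy": 0, "dz": 0, "roll": 0, "jaw": 0.5}
    - {"dx": 0, "dy": 0, "dz": 0, "roll": 0, "jaw": 0.5}
    - {"dx": 0, "dy": 0, "dz": 0, "roll": 0, "jaw": 0.5}
    - {"dx": 0.004, "dy": 0, "dz": 0.03, "roll": 0, "jaw": 0.5}
    - {"dx": 0.004, "dy": 0, "dz": 0.04, "roll": 0, "jaw": 0.5}
    - {"dx": 0, "dy": 0.02, "dz": 0.02, "roll": 0, "jaw": 0.5}
    - {"dx": -0.03, "dy": 0.05, "dz": 0, "roll": 0, "jaw": 0.5}
    - {"dx": -0.03, "dy": 0.05, "dz": 0, "roll": 0, "jaw": 0.5}
    - {"dx": -0.03, "dy": 0.05, "dz": 0, "roll": 0, "jaw": 0.5}
    - {"dx": -0.03, "dy": 0.05, "dz": 0, "roll": 0, "jaw": 0.5}

```text
t: 48.7
eef_pos: [0.4801, -0.1901, 0.1829]
ee_rot: [-3.141, 0.001, -0.144]
force: [1.4, 1.3, 1.0]
width: 0.0437
gripper_force: 0.0
```

```bash
python3 - <<'E'
from h import *
im,d=save("top","t12"); im2,d2=save("side","s12")
s=get_state(); print(s["t"],s["eef_pos"],s["force"])
C=np.array([.5735,-.3677]);X=np.array([.990,-.143]);Y=np.array([.143,.990])
for n,i,dd in(("top",im,d),("side",im2,d2)):
    P=cloud(n,dd); a=(P[...,:2]-C)@X; b=(P[...,:2]-C)@Y; Z=P[...,2]
    for lo in range(60,140,10):
        k=(dd>0)&(i.max(2)<80)&(abs(b+.04)<.02)&(abs(a)<.12)&(Z*1000>=lo)&(Z*1000<lo+10)
        if k.sum()>1: print(n,lo,k.sum(),np.percentile(a[k],[5,50,95]).round(4))
b=cv2.resize(im2[130:370,200:520,::-1],(800,600)); cv2.imwrite("pics/c9.png",b)
E
```

```text
48.8 [ 0.47834417 -0.18823541  0.18344907] [ 1.37021954 -0.7150289   0.48476361]
side 60 12 [0.0051 0.0078 0.0113]
side 70 15 [0.0076 0.0093 0.0142]
side 80 12 [0.0103 0.0119 0.0157]
side 90 15 [0.0112 0.0139 0.0172]
side 100 14 [0.0132 0.016  0.0246]
side 110 25 [0.0143 0.0185 0.0269]
side 120 25 [0.017  0.0217 0.0301]
side 130 9 [0.0204 0.0221 0.0273]
```

View pics/c9.png

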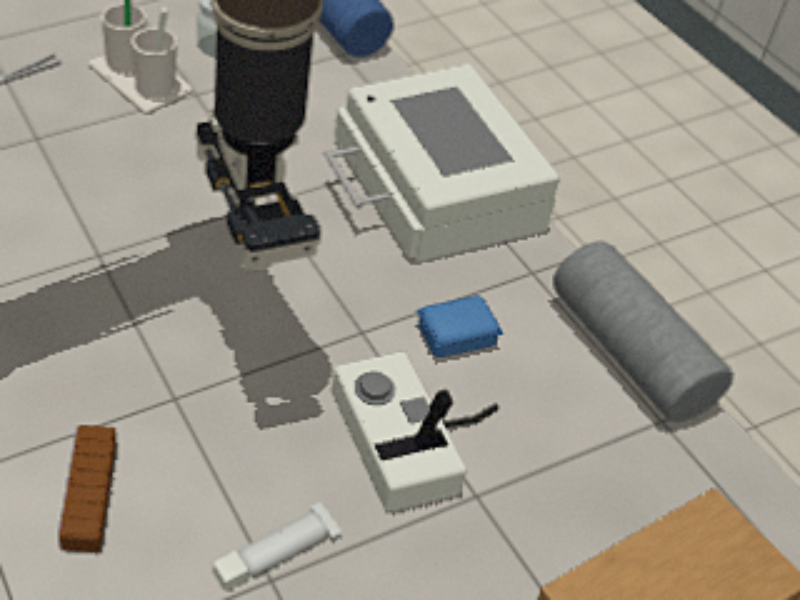

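The lever is up, leaning back about 13–14°. The drawer is shut and the gripper is clear of everything.

```bash
python3 -c "
from station import *
print(job_done())"
```

```text
the job is handed in; nothing more can be done
None
```

The three lavender pill boxes are in their own pockets, lids up, and the drawer is fully shut; the test button was pressed all the way down, the lever dropped and is back up and staying there, and the job is handed in at about 49 s with no verdict returned.

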